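# Set a bowl up for its record photograph and clear the study table

### The job

Get the bowl ready for its record photograph. Slide its tray across the table, without lifting it, from the green mat into the black corner angles on the grey ground, square to them; take the chequered scale off its peg and lay it flat, chequers up, along the white-outlined strip beside the tray. Hang every tool lying on the table by its eye on the rack, head down, one to a peg; the hand brush stays on its peg and the jar and carton stay where they are.

Things in the scene. Friction and masses are not known exactly. Their poses are not given: they have to be found in the camera images.
- magnifier: Loose tool: hand magnifier, 186 mm long, black plastic handle, round steel-rimmed glass 74 mm across, 10 mm thick. Lies with its eye pointing away from the robot; None when absent. Origin on the underside in mid-handle, near the centre of mass; x from eye to head, z up as it lies. Handle 22 mm wide, 14 mm thick, from x = -60 to 20 mm; about 110 g.
- palette: Loose tool: palette knife, 183 mm long, dark wooden handle, brass neck, steel blade 20 mm wide. Lies with its eye pointing away from the robot; None when absent. Origin on the underside in mid-handle, near the centre of mass; x from eye to head, z up as it lies. Handle 22 mm wide, 14 mm thick, from x = -60 to 30 mm; about 110 g.
- scraper: Loose tool: scraper, 177 mm long, blue plastic handle, steel blade 52 mm wide. Lies with its eye pointing away from the robot; None when absent. Origin on the underside in mid-handle, near the centre of mass; x from eye to head, z up as it lies. Handle 22 mm wide, 14 mm thick, from x = -60 to 30 mm; about 110 g.
- roller: Loose tool: hand roller, 163 mm long, light wooden handle, black rubber roller 58 mm wide across its end. Lies with its eye pointing away from the robot; None when absent. Origin on the underside in mid-handle, near the centre of mass; x from eye to head, z up as it lies. Handle 22 mm wide, 14 mm thick, from x = -60 to 30 mm; about 110 g.
- rack: Fixed tool rack, 390 mm wide, at the robot's right, roughly facing it. Origin on the table under its upper bar; z up, y along the bars. Its slope rises at 45 deg towards its +x, so hung tools lean back on two 26 mm wide plywood bars, eye up, head towards -x. Upper bar's surface at 235 mm height (x = 0), the lower bar 125 mm down the slope, open between. Five pegs, 80 mm apart.
- scale: Photographic scale: white plastic bar 36 mm wide, 10 mm thick, x = -60 to 86 mm, black chequers and grey patches on its +z face, a red dot at the +x end, a hanging eye at the other. Origin on the underside; z out of the chequered face; about 100 g. At first it hangs by its eye on a peg, underside on both bars of the rack, chequers outward.
- brush: Bystander: hand brush, 188 mm long, wooden handle 26 mm wide, 10 mm thick, aluminium ferrule 46 mm wide, dark head; origin and axes as on the scale. It hangs on another peg and stays there.
- tray: Grey open board tray 160 (x) by 180 mm (y), walls 45 mm high, 8 mm thick, about 0.6 kg. In it, fixed in foam (surface 14 mm above the table), a terracotta bowl 100 mm across, top 60 mm above the table, centre 17 mm towards +x: 39 mm free between it and the -x (near) wall. Origin at the centre of the underside. Starts on a green mat at the robot's left; slides on the table.
- ground: Grey photo ground, a flat sheet fixed on the table, with four black corner angles for the tray and, on the right (-y) side of it, a white-outlined strip for the scale. Origin at the centre of the corner angles; tray and scale are squared to its x and y.
- tray_mark (a point): Centre of the four black corner angles (a 169 by 189 mm opening), on the table top: where the tray's origin belongs, the tray's x along the ground's x (bowl on the far side, as it starts).
- scale_mark (a point): Centre of the white-outlined strip (187 mm along the ground's x, 49 mm across) on the table top, 155 mm from tray_mark towards the ground's -y. The scale's origin belongs here, the scale along the strip, either end forward.
- jar: Bystander: amber jar with white lid, 64 mm across, 95 mm high; origin at the centre of its underside.
- carton: Bystander: cardboard carton 80 x 110 x 50 mm; origin at the centre of its underside.
- peg0 (a point): Peg 0 of the rack (at the -y end): steel, 8 mm thick, square to the slope (direction (-0.707, 0, 0.707) in the rack's frame), standing 45 mm out of it, round end. This point is on its axis 20 mm out from the slope surface, 25 mm short of the tip.
- peg1 (a point): Peg 1 of the rack (counted from the -y end): steel, 8 mm thick, square to the slope (direction (-0.707, 0, 0.707) in the rack's frame), standing 45 mm out of it, round end. This point is on its axis 20 mm out from the slope surface, 25 mm short of the tip.
- peg2 (a point): Peg 2 of the rack (counted from the -y end): steel, 8 mm thick, square to the slope (direction (-0.707, 0, 0.707) in the rack's frame), standing 45 mm out of it, round end. This point is on its axis 20 mm out from the slope surface, 25 mm short of the tip.
- peg3 (a point): Peg 3 of the rack (counted from the -y end): steel, 8 mm thick, square to the slope (direction (-0.707, 0, 0.707) in the rack's frame), standing 45 mm out of it, round end. This point is on its axis 20 mm out from the slope surface, 25 mm short of the tip.
- peg4 (a point): Peg 4 of the rack (at the +y end): steel, 8 mm thick, square to the slope (direction (-0.707, 0, 0.707) in the rack's frame), standing 45 mm out of it, round end. This point is on its axis 20 mm out from the slope surface, 25 mm short of the tip.
- magnifier_eye (a point): Centre of the magnifier's steel hanging eye (ring, 20 mm inside, 33 mm outside, 6 mm thick), 75 mm from the magnifier's origin towards its -x and 7 mm above the underside. Hung on a peg it rests 6 mm down the slope from the peg's axis.
- palette_eye (a point): Centre of the palette's steel hanging eye (ring, 20 mm inside, 33 mm outside, 6 mm thick), 75 mm from the palette's origin towards its -x and 7 mm above the underside. Hung on a peg it rests 6 mm down the slope from the peg's axis.
- scraper_eye (a point): Centre of the scraper's steel hanging eye (ring, 20 mm inside, 33 mm outside, 6 mm thick), 75 mm from the scraper's origin towards its -x and 7 mm above the underside. Hung on a peg it rests 6 mm down the slope from the peg's axis.
- roller_eye (a point): Centre of the roller's steel hanging eye (ring, 20 mm inside, 33 mm outside, 6 mm thick), 75 mm from the roller's origin towards its -x and 7 mm above the underside. Hung on a peg it rests 6 mm down the slope from the peg's axis.
- brush_eye (a point): Centre of the brush's steel hanging eye (ring, 20 mm inside, 33 mm outside, 6 mm thick), 75 mm from the brush's origin towards its -x and 5 mm above the underside. Hung on a peg it rests 6 mm down the slope from the peg's axis.
- scale_eye (a point): Centre of the scale's steel hanging eye (ring, 20 mm inside, 33 mm outside, 6 mm thick), 75 mm from the scale's origin towards its -x and 5 mm above the underside. Hung on a peg it rests 6 mm down the slope from the peg's axis.

How it is judged:
By the outcome, as a careful person would: the job done as asked, in the order asked, and still so for the second after the job is handed in, with the robot touching nothing.
Of magnifier, palette, scraper, roller only 3 to 4 are there at a start; the rules pass over those that are not, and their reading is None.
At some moment in a run one of tray may be knocked a few centimetres aside while the robot is not near it.
Once in a run the grip may slacken for a moment while it holds something.
It also fails if it takes over 210 s, if anything falls off the work surface, if the arm or the gripper's body presses on something with over 40 N, if the wrist force passes 120 N, or if a joint passes its speed limit or range.

### The arm

A 6-joint arm with a two-finger parallel gripper is mounted at the origin on the work surface. World frame = base frame: x ahead of the robot, y to its left, z up, the work surface at z = 0. Lengths are in m, angles in rad, forces in N, time in s.
With the tool pointing down it reaches from about 0.3 to 0.775 m from the base axis. Payload 14.6 kg.
Tool frame: the origin (TCP) lies midway between the tips of the shut fingers; the grasp point (between the pads) lies 19 mm behind it; y points along the fingers, z is the direction in which the jaws open and shut, and the axes are right-handed (so a half turn about y gives the same grasp; the last joint's range is limited). The gripper opens to 94 mm and grips with 3 to 60 N. Pads are 16 mm wide; open, the fingers measure 119 mm over their backs; the gripper's body (75 mm by 177 mm) begins 78 mm behind the grasp point.
Start: joints at [-1.31, 0.3, 1.521, -0, 1.321, -0.067], TCP at [0.177, -0.521, 0.205] pointing down, gripper open.
Joint ranges: [-3.03, 3.03], [-0.79, 2.21], [0.23, 2.52], [-1.04, 4.18], [0, 3.07], [-2.55, 2.55]. Speed limits (rad/s): [2.22, 2.22, 2.57, 3.14, 3.14, 3.14].

### API

Orientations are given as a unit quaternion [w, x, y, z].
In Python, from station import arm gives the robot as it stands. The module is installed in compiled form; this text tells all that it offers.
- The arm moves only by the tool servo_tool, never from a script. Its argument "series" is a list of rows, each a list of 7 numbers: the opening in per cent of the stroke, from 0 (shut) to 100 (fully open), then the shift along the tool's x, y, z in cm, then the turn, a rotation vector about the tool's x, y, z in rad. In form: [[claw, x, y, z, ax, ay, az], ...]. A call has exactly 10 rows; each row shifts and turns the commanded pose from where the row before left it, along the tool's axes as they then stand; what a row does not reach is not made up. A row lasts 1/8 s, in which the tool goes at most 62.5 mm and 10.7 degrees, less where a joint would pass 70% of its speed; a pose out of reach is approached as far as the arm can. A call with a gripper value outside its range is refused whole. The fingers move at their own pace and stop on an object; "squeeze" is the grip in N (left out, the last holds). Time passes only in rows, so rows that do not move let the fingers close, or fill a call up. It gives the time, the measured TCP pose, the force and the opening at its end, in the units of the state.
- arm.state(): the state, without advancing time (a new reading comes with each control period).
- arm.grab_frame(name): name is "scene" or "top" or "wrist"; returns the picture (384x512x3 uint8, blue, green, red); there is no depth.
- arm.camera_model(name): a dict with "fov_y" (degrees; the focal length in pixels is half the picture's height over the tangent of half this angle, whatever the lens; pixels are square), "cx", "cy" (the principal point, pixels), "world_from_camera" (4x4, takes a point from camera to world coordinates); the wrist camera has in their place "T_tool_cam" (4x4, takes a point from camera to tool coordinates, whose origin is the TCP and whose axes are the tool frame's). Camera axes: x right, y up, looking along -z (the intrinsics and any distortion apply to the point x, -y, -z); pixel columns grow to the right and rows downward; lengths in m; the calibration is good to about 2 mm. A picture is of the moment at which its call begins: read the wrist's pose just before it. camera_model takes no time and is no camera call.
- arm.sign_off(): hands the job in, once; it reports no verdict.
Trained networks look in the newest picture that a camera, given by its name, has taken for a name from the list of things; names that differ only in an ending like _2 or _b are one class to them, and where a whole thing is asked for, a point or a joint stands for the part that bears it (a point fixed in the world has none). Each returns a list of dicts, best first, with "score" (0 to 1); they miss things now and then, are a little off and sometimes report something else, mostly with a low value. They report only what shows in the picture. A call takes as long as a camera call.
- arm.search_frame(query, camera): "uv" ([column, row] in pixels, amid what is visible of it).
The state is a dict: "clock": time; "qpos": joint angles; "dq": joint speeds; "joint_torque": joint torques, N m; "tool_pos": TCP position; "tcp_rot": TCP orientation; "force": force on the tool from outside, world axes, zero at the start; "ft_torque": the same for the moment, N m; "opening": opening from 0.0 (shut) to 1.0 (fully open).
Only numpy, scipy, OpenCV 4.12 (cv2) and the standard library are available. Lean on these libraries where they do the work, as an engineer would, in place of code of your own. Each camera call takes 0.05 s, during which the arm holds its last target.

## Working session

There is one attempt and no reset: what is moved stays moved. The work goes in short steps, Python scripts to look and compute and a tool call to move; the robot and the scene stay as the last step left them, time stands still between calls to the robot, and variables do not carry over. Pictures are saved under pics/ and viewed, and the job is handed in when it is done.

Besides the shell and the picture viewer there is one more tool, called after "Request:" as name(argument=value, ...) on one line, values as JSON. servo_tool: Moves the arm, as the interface text tells. Its arguments: {"type":"object","properties":{"series":{"type":"array"},"squeeze":{"type":"number"}},"required":["series"]}

```bash
ls; mkdir -p pics
python3 - <<'E'
from station import arm
import cv2,numpy as np
np.set_printoptions(precision=4,suppress=True)
print(arm.state())
for n in ["scene","top","wrist"]:
    f=arm.grab_frame(n); cv2.imwrite(f"pics/{n}0.png",f)
    print(n,arm.camera_model(n))
E
```

```text
pics
{'clock': 0.0, 'qpos': array([-1.3096,  0.3005,  1.5216, -0.    ,  1.3207, -0.0666]), 'dq': array([ 0.0001, -0.0003, -0.0002,  0.0011, -0.0014, -0.001 ]), 'joint_torque': array([  0.0017, -53.1811, -35.2743,   0.0709,   0.0243,  -0.0001]), 'tool_pos': array([ 0.177 , -0.5205,  0.2049]), 'tcp_rot': array([ 0.1153, -0.1154,  0.698 , -0.6972]), 'force': array([ 0.5061, -0.2181, -1.1864]), 'ft_torque': array([0.0234, 0.0084, 0.0131]), 'opening': 0.996981270149557}
scene {'fov_y': 54.55075965526648, 'cx': 253.86966146592889, 'cy': 189.33484740176564, 'world_from_camera': array([[-0.1123, -0.8459,  0.5214,  1.2504],
       [ 0.9935, -0.087 ,  0.0728,  0.0765],
       [-0.0162,  0.5262,  0.8502,  1.2859],
       [ 0.    ,  0.    ,  0.    ,  1.    ]])}
top {'fov_y': 50.17954560447564, 'cx': 252.8084062917747, 'cy': 191.7723172290312, 'world_from_camera': array([[-0.018 ,  0.9965, -0.0815,  0.4746],
       [-0.9998, -0.019 , -0.011 , -0.0037],
       [-0.0125,  0.0812,  0.9966,  1.479 ],
       [ 0.    ,  0.    ,  0.    ,  1.    ]])}
wrist {'fov_y': 60.958468740021715, 'cx': 252.4952994229678, 'cy': 192.1551580621921, 'T_tool_cam': array([[-0.0007, -0.9622, -0.2722, -0.079 ],
       [ 0.0002,  0.2722, -0.9622, -0.1795],
       [ 1.    , -0.0008,  0.    , -0.0004],
       [ 0.    ,  0.    ,  0.    ,  1.    ]])}
```

View pics/scene0.png

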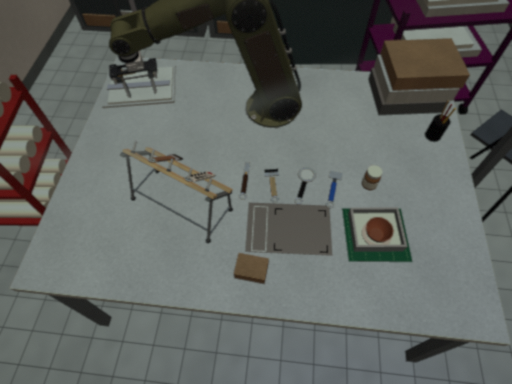

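View pics/top0.png

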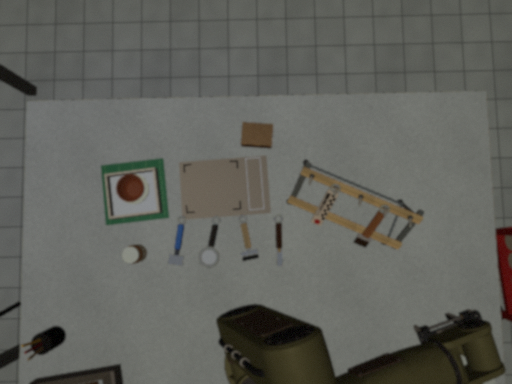

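View pics/wrist0.png

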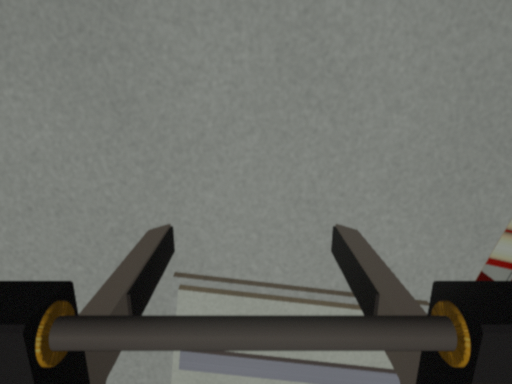

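```bash
cat > h.py <<'E'
from station import arm
import cv2,numpy as np
from scipy.spatial.transform import Rotation as Ro
np.set_printoptions(precision=4,suppress=True)
def q2R(q): return Ro.from_quat([q[1],q[2],q[3],q[0]]).as_matrix()
def cam(n,s=None):
    m=arm.camera_model(n)
    if n=="wrist":
        s=s or arm.state(); T=np.eye(4);T[:3,:3]=q2R(s['tcp_rot']);T[:3,3]=s['tool_pos']
        W=T@m['T_tool_cam']
    else: W=m['world_from_camera']
    f=192/np.tan(np.radians(m['fov_y']/2))
    return W,f,m['cx'],m['cy']
def proj(c,P):
    W,f,cx,cy=c; P=np.atleast_2d(P); p=(P-W[:3,3])@W[:3,:3]
    return np.c_[cx+f*p[:,0]/-p[:,2], cy-f*p[:,1]/-p[:,2]]
def ray(c,uv):
    W,f,cx,cy=c; d=W[:3,:3]@np.array([(uv[0]-cx)/f,-(uv[1]-cy)/f,-1]); return W[:3,3],d
def onz(c,uv,z):
    o,d=ray(c,uv); return o+d*(z-o[2])/d[2]
def tri(cs,uvs):
    A=0;b=0
    for c,uv in zip(cs,uvs):
        o,d=ray(c,uv); d=d/np.linalg.norm(d); M=np.eye(3)-np.outer(d,d); A=A+M;b=b+M@o
    return np.linalg.solve(A,b)
def grab(n,name,crop=None,k=3):
    s=arm.state(); f=arm.grab_frame(n); 
    g=f
    if crop: x0,y0,x1,y1=crop; g=f[y0:y1,x0:x1]
    if crop: g=cv2.resize(g,None,fx=k,fy=k,interpolation=cv2.INTER_CUBIC)
    cv2.imwrite(f"pics/{name}.png",g); np.save(f"pics/{name}.npy",f); return f,cam(n,s)
E
python3 - <<'E'
from h import *
ct,cs=cam("top"),cam("scene")
f,_=grab("top","t1a",(90,110,290,290),4); cv2.imwrite("pics/t1b.png",cv2.resize(f[140:270,260:440],None,fx=4,fy=4,interpolation=cv2.INTER_CUBIC))
f,_=grab("scene","s1a",(230,150,420,290),4); cv2.imwrite("pics/s1b.png",cv2.resize(f[130:250,110:270],None,fx=4,fy=4,interpolation=cv2.INTER_CUBIC))
for q in "magnifier palette scraper roller scale brush tray rack ground tray_mark scale_mark jar carton peg0 peg4 magnifier_eye palette_eye scraper_eye roller_eye scale_eye brush_eye".split():
    r=[]
    for n in("top","scene"):
        a=arm.search_frame(q,n); r.append([(np.round(x['uv'],1).tolist(),round(x['score'],2)) for x in a[:2]])
    print(q,r, tri([ct,cs],[r[0][0][0],r[1][0][0]]) if r[0] and r[1] else '')
print(arm.state()['clock'])
E
```

```text
magnifier [[([210.8, 252.4], 0.97)], [([301.7, 178.8], 0.82), ([370.1, 177.2], 0.68)]] [ 0.3802  0.1632 -0.0144]
palette [[([278.1, 240.7], 0.6)], [([245.0, 180.6], 0.63)]] [ 0.4177 -0.0755 -0.0088]
scraper [[([175.9, 245.8], 0.71)], [([332.3, 182.9], 0.56), ([164.5, 159.9], 0.3)]] [0.4073 0.2843 0.0152]
roller [[([246.8, 241.0], 0.9)], [([271.3, 179.0], 0.57), ([288.4, 226.6], 0.55)]] [0.42   0.035  0.0239]
scale [[], [([199.3, 178.0], 0.58), ([285.4, 230.2], 0.32)]] 
brush [[([367.5, 228.3], 0.71)], [([165.6, 159.7], 0.45)]] [ 0.4594 -0.3608  0.154 ]
tray [[([132.8, 190.1], 0.79)], [([375.9, 229.2], 0.84)]] [0.607  0.4379 0.0318]
rack [[([358.1, 204.0], 0.97)], [([181.3, 182.1], 0.56)]] [ 0.5358 -0.3144  0.1282]
ground [[([225.9, 189.3], 0.73), ([211.7, 252.2], 0.51)], [([289.0, 230.3], 0.79)]] [ 0.6098  0.1172 -0.0423]
tray_mark [[([224.1, 186.4], 0.6), ([324.2, 204.9], 0.49)], [([288.2, 229.1], 0.92), ([271.7, 180.0], 0.35)]] [ 0.6184  0.1171 -0.0137]
scale_mark [[([223.1, 186.2], 0.76)], [([284.4, 229.6], 0.61)]] [ 0.6202  0.1118 -0.0147]
jar [[([135.1, 251.1], 0.76)], [([371.2,
[... 281 characters left out ...]
124  0.1495]
magnifier_eye [[([214.1, 252.7], 0.64)], [([303.9, 179.4], 0.58)]] [ 0.3774  0.1627 -0.024 ]
palette_eye [[([279.9, 244.6], 0.82), ([357.1, 202.0], 0.73)], [([244.1, 179.9], 0.75)]] [ 0.4027 -0.0822 -0.0273]
scraper_eye [[([176.2, 248.0], 0.58), ([247.1, 248.3], 0.33)], [([199.6, 177.6], 0.71), ([330.5, 181.6], 0.64)]] [0.5602 0.0189 0.4607]
roller_eye [[([248.6, 247.3], 0.71), ([358.9, 202.1], 0.26)], [([272.8, 182.2], 0.5)]] [ 0.394   0.0355 -0.0401]
scale_eye [[([326.3, 206.6], 0.62)], [([199.8, 176.3], 0.46), ([287.9, 228.0], 0.29)]] [ 0.5296 -0.2215  0.168 ]
brush_eye [[([368.7, 231.5], 0.78), ([178.0, 246.8], 0.36)], [([162.0, 157.4], 0.67)]] [ 0.4503 -0.3703  0.1545]
2.35
```

Run:
```python
import cv2,numpy as np
for a in("t1a","s1a","t1b","s1b"): print(cv2.imread(f"pics/{a}.png").shape)
```

```text
(720, 800, 3)
(560, 760, 3)
(520, 720, 3)
(480, 640, 3)
```

View pics/t1a.png

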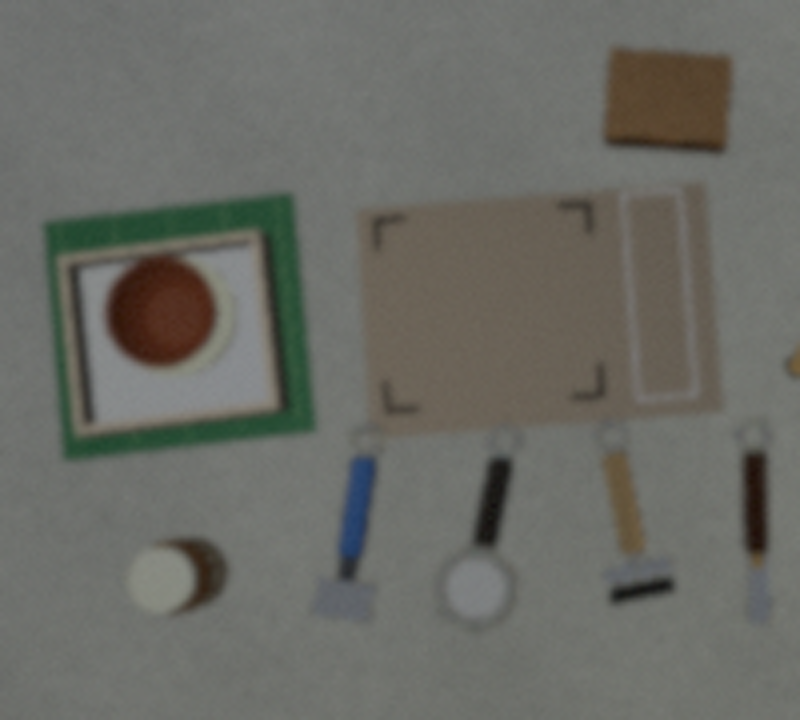

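View pics/t1b.png

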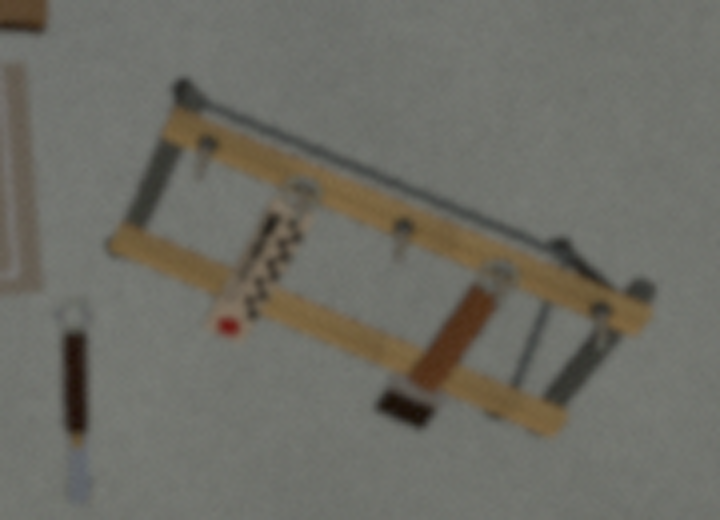

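View pics/s1b.png

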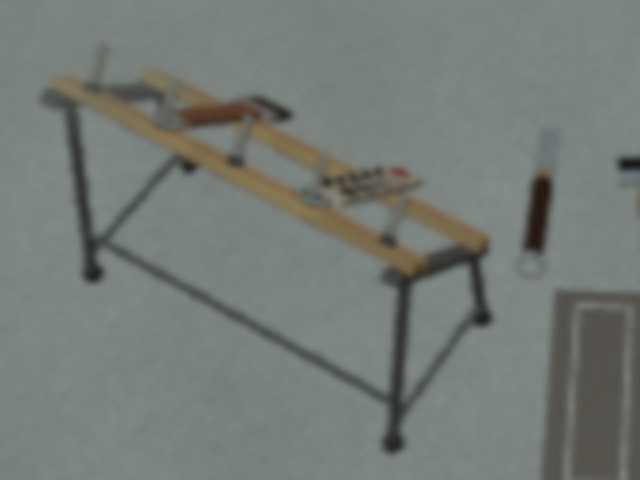

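View pics/s1a.png

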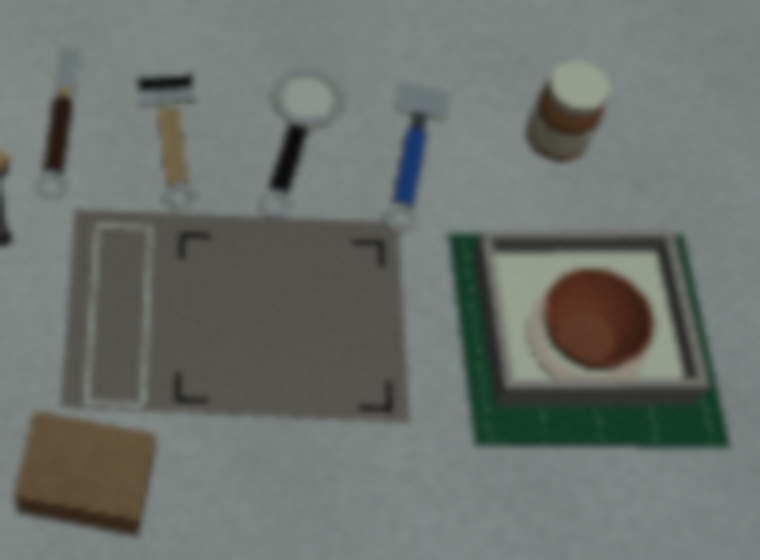

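Run:
```python
from h import *
ct,cs=cam("top"),cam("scene")
def T(p,o=(90,110)): return [(p[0]+.5)/4-.5+o[0],(p[1]+.5)/4-.5+o[1]]
def S(p): return T(p,(230,150))
A={'FL':((376,218),(389,408)),'FR':((590,203),(178,400)),'NL':((388,411),(383,242)),'NR':((604,395),(180,236))}
P={}
for k,(a,b) in A.items():
    p,q=onz(ct,T(a),0),onz(cs,S(b),0); P[k]=(p,q); print(k,p,q,tri([ct,cs],[T(a),S(b)]))
for i in(0,1):
    g={k:v[i][:2] for k,v in P.items()}
    c=sum(g.values())/4; x=(g['FL']+g['FR']-g['NL']-g['NR'])/2; y=(g['FL']+g['NL']-g['FR']-g['NR'])/2
    print(c,np.linalg.norm(x),np.linalg.norm(y),np.degrees(np.arctan2(x[1],x[0])),np.degrees(np.arctan2(-y[0],y[1])))
# tray wall outer top corners top view & scene
B={'FL':((57,257),(708,388)),'FR':((265,230),(503,390)),'NL':((78,437),(672,236)),'NR':((288,408),(484,236))}
for k,(a,b) in B.items(): print(k,onz(ct,T(a),.045),onz(cs,S(b),.045))
for i in(0,1):
    g={k:(onz(ct,T(v[0]),.045) if i==0 else onz(cs,S(v[1]),.045))[:2] for k,v in B.items()}
    c=sum(g.values())/4; x=(g['FL']+g['FR']-g['NL']-g['NR'])/2; y=(g['FL']+g['NL']-g['FR']-g['NR'])/2
    print('tray',c,np.linalg.norm(x),np.linalg.norm(y),np.degrees(np.arctan2(x[1],x[0])),np.degrees(np.arctan2(-y[0],y[1])))
```

```text
FL [0.7014 0.2631 0.    ] [0.7013 0.263  0.    ] [0.7014 0.263  0.0002]
FR [0.7113 0.0677 0.    ] [0.7139 0.0701 0.    ] [ 0.712   0.069  -0.0048]
NL [0.5254 0.253  0.    ] [0.5281 0.2555 0.    ] [ 0.5255  0.255  -0.0049]
NR [0.5362 0.0577 0.    ] [0.542  0.0576 0.    ] [ 0.5367  0.0578 -0.0096]
[0.6186 0.1604] 0.1758536264296519 0.19560896820068494 3.280303808257847 3.03646635494558
[0.6213 0.1615] 0.17286287617108204 0.19584442758800996 3.322728591636618 3.871928830956834
FL [0.6654 0.5378 0.045 ] [0.6717 0.5372 0.045 ]
FR [0.6858 0.3534 0.045 ] [0.6927 0.3569 0.045 ]
NL [0.5061 0.5175 0.045 ] [0.5188 0.5192 0.045 ]
NR [0.5281 0.333  0.045 ] [0.5371 0.3437 0.045 ]
tray [0.5963 0.4354] 0.15977275249495493 0.18570090486816448 7.323392203364969 6.558883650340145
tray [0.6051 0.4392] 0.15500719203120253 0.17898334431446872 5.759999560069076 6.3009316014264005
```

```bash
cat >> h.py <<'E'
def Rdown(yaw,tilt=0):
    """tool y down, tool z horizontal at world angle yaw(deg)"""
    a=np.radians(yaw); z=np.array([np.cos(a),np.sin(a),0]); y=np.array([0,0,-1.]); x=np.cross(y,z); return np.c_[x,y,z]
def plan(wps,claw,step=.055,rot=.17,start=None,pad=True):
    """wps: list of (pos,R or None[,step]); prints rows of calls"""
    s=arm.state(); p=np.array(s['tool_pos']); R=q2R(s['tcp_rot'])
    if start: p,R=start
    rows=[]
    for w in wps:
        tp=np.array(w[0],float); tR=R if w[1] is None else w[1]; st=w[2] if len(w)>2 else step
        rv=Ro.from_matrix(R.T@tR).as_rotvec()
        n=max(1,int(np.ceil(np.linalg.norm(tp-p)/st-1e-6)),int(np.ceil(np.linalg.norm(rv)/rot)))
        p0,R0=p.copy(),R.copy()
        for i in range(1,n+1):
            gp=p0+(tp-p0)*i/n; gR=R0@Ro.from_rotvec(rv*i/n).as_matrix()
            d=np.round(R.T@(gp-p)*100,2); r=np.round(Ro.from_matrix(R.T@gR).as_rotvec(),3)
            p=p+R@d/100; R=R@Ro.from_rotvec(r).as_matrix(); rows.append([claw,*d.tolist(),*r.tolist()])
    if pad:
        while len(rows)%10: rows.append([claw,0,0,0,0,0,0])
    for i in range(0,len(rows),10): print(str(rows[i:i+10]).replace('0.0,','0,').replace('.0,',',').replace('.0]',']').replace(' ',''))
def st():
    s=arm.state(); R=q2R(s['tcp_rot']); print('t',round(s['clock'],2),'p',s['tool_pos'],'zyaw',round(np.degrees(np.arctan2(R[1,2],R[0,2])),1),'ydir',R[:,1],'q',s['qpos'],'F',s['force'],'op',round(s['opening'],3))
E
python3 - <<'E'
from h import *
st()
plan([((.25,-.36,.30),None),((.40,0.05,.30),Rdown(100)),((.50,.40,.25),Rdown(180+6.5))],36)
E
```

```text
t 2.35 p [ 0.1771 -0.5207  0.2055] zyaw -71.2 ydir [ 0. -0. -1.] q [-1.3096  0.2999  1.521   0.      1.3207 -0.0666] F [-0.2662  0.584   0.3168] op 1.002
[[36,-3.02,-2.36,-3.22,0,0,0],[36,-3.02,-2.37,-3.21,0,0,0],[36,-3.02,-2.36,-3.22,0,0,0],[36,-3.02,-2.36,-3.22,0,0,0],[36,-1.52,-0,-1.89,-0,-0.166,0],[36,-1.82,-0,-1.61,-0,-0.166,0],[36,-2.05,-0,-1.29,-0,-0.166,0],[36,-2.24,-0,-0.93,-0,-0.166,0],[36,-2.36,-0,-0.55,-0,-0.166,0],[36,-2.42,-0,-0.15,-0,-0.166,0]]
[[36,-2.41,-0,0.25,-0,-0.166,0],[36,-2.34,-0,0.65,-0,-0.166,0],[36,-2.2,-0,1.02,-0,-0.166,0],[36,-2,-0,1.38,0,-0.166,0],[36,-1.74,-0,1.68,0,-0.166,0],[36,-1.45,-0,1.95,0,-0.166,0],[36,-1.1,-0,2.16,0,-0.166,0],[36,-0.72,-0,2.31,0,-0.166,0],[36,-0.34,-0,2.41,0,-0.166,0],[36,0.06,-0,2.42,0,-0.166,0]]
[[36,0.47,-0,2.38,0,-0.166,0],[36,0.85,-0.01,2.27,0,-0.166,0],[36,1.77,0.56,3.64,0,-0.168,0],[36,2.35,0.55,3.29,0,-0.168,-0],[36,2.87,0.56,2.85,0,-0.167,-0],[36,3.3,0.55,2.33,0,-0.168,-0],[36,3.65,0.56,1.75,0,-0.168,-0],[36,3.89,0.56,1.12,0,-0.168,-0],[36,4.02,0.55,0.45,0,-0.167,-0],[36,4.03,0.56,-0.23,0,-0.168,-0]]
[[36,3.95,0.55,-0.9,0,-0.168,-0],[36,0,0,0,0,0,0],[36,0,0,0,0,0,0],[36,0,0,0,0,0,0],[36,0,0,0,0,0,0],[36,0,0,0,0,0,0],[36,0,0,0,0,0,0],[36,0,0,0,0,0,0],[36,0,0,0,0,0,0],[36,0,0,0,0,0,0]]
```

Run:
```python
from h import *
plan([((.26,-.32,.30),None,.062),((.40,0.05,.30),Rdown(-32),.062),((.50,.40,.22),Rdown(6.5),.062)],36)
```

```text
[[36,-3.58,-2.36,-4.08,0,0,0],[36,-3.58,-2.37,-4.09,0,0,0],[36,-3.57,-2.36,-4.08,0,0,0],[36,-3.58,-2.36,-4.08,0,0,0],[36,-3.6,-0,-4.36,-0,-0.098,-0],[36,-4,-0,-3.99,-0,-0.098,-0],[36,-4.38,-0,-3.58,-0,-0.097,-0],[36,-4.7,-0,-3.13,-0,-0.098,-0],[36,-4.99,-0,-2.66,-0,-0.098,-0],[36,-5.22,-0,-2.16,-0,-0.098,-0]]
[[36,-5.41,-0.01,-1.64,-0,-0.097,-0],[36,-5,1.14,-1.44,-0,-0.096,0],[36,-5.11,1.15,-0.96,-0,-0.096,0],[36,-5.18,1.14,-0.46,-0,-0.096,0],[36,-5.2,1.14,0.04,-0,-0.096,0],[36,-5.17,1.15,0.54,-0,-0.096,0],[36,-5.1,1.14,1.02,-0,-0.096,0],[36,-4.97,1.14,1.52,-0,-0.096,0],[36,0,0,0,0,0,0],[36,0,0,0,0,0,0]]
```

Request:
servo_tool(series=[[36,-3.58,-2.36,-4.08,0,0,0],[36,-3.58,-2.37,-4.09,0,0,0],[36,-3.57,-2.36,-4.08,0,0,0],[36,-3.58,-2.36,-4.08,0,0,0],[36,-3.6,0,-4.36,0,-0.098,0],[36,-4,0,-3.99,0,-0.098,0],[36,-4.38,0,-3.58,0,-0.097,0],[36,-4.7,0,-3.13,0,-0.098,0],[36,-4.99,0,-2.66,0,-0.098,0],[36,-5.22,0,-2.16,0,-0.098,0]])

```text
clock: 3.6
tool_pos: [0.3803, -0.001, 0.3003]
tcp_rot: [-0.314, 0.313, -0.634, 0.634]
force: [0.9, -1.9, -0.8]
opening: 0.356
```

Request:
servo_tool(series=[[36,-5.41,-0.01,-1.64,0,-0.097,0],[36,-5,1.14,-1.44,0,-0.096,0],[36,-5.11,1.15,-0.96,0,-0.096,0],[36,-5.18,1.14,-0.46,0,-0.096,0],[36,-5.2,1.14,0.04,0,-0.096,0],[36,-5.17,1.15,0.54,0,-0.096,0],[36,-5.1,1.14,1.02,0,-0.096,0],[36,-4.97,1.14,1.52,0,-0.096,0],[36,0,0,0,0,0,0],[36,0,0,0,0,0,0]])

```text
clock: 4.85
tool_pos: [0.5, 0.3996, 0.2201]
tcp_rot: [-0.527, 0.527, -0.471, 0.471]
force: [-1.0, 0.3, 0.3]
opening: 0.36
```

Run:
```python
from h import *
st()
f,c=grab("wrist","w1")
st()
f2=f.copy()
g=cam("wrist")
```

```text
t 4.85 p [0.5    0.3996 0.2201] zyaw 6.4 ydir [-0.     -0.0002 -1.    ] q [ 0.6171  0.4957  1.2166 -0.0001  1.4295  0.5048] F [-1.0305  0.3215  0.2899] op 0.36
t 4.9 p [0.5002 0.3992 0.2208] zyaw 6.4 ydir [ 0.0007  0.0004 -1.    ] q [ 0.6165  0.4946  1.2168 -0.0001  1.4295  0.5048] F [-0.0376  0.4877 -0.5834] op 0.362
```

View pics/w1.png

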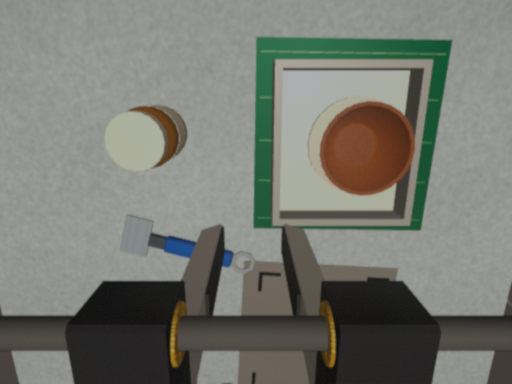

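```bash
cat >> h.py <<'E'
def rect(FL,FR,NL,NR):
    g=[np.array(a)[:2] for a in(FL,FR,NL,NR)]; c=sum(g)/4; x=(g[0]+g[1]-g[2]-g[3])/2; y=(g[0]+g[2]-g[1]-g[3])/2
    print('rect',c,'lx',np.linalg.norm(x),'ly',np.linalg.norm(y),'yaw',np.degrees(np.arctan2(x[1],x[0])),np.degrees(np.arctan2(-y[0],y[1])))
E
python3 - <<'E'
from h import *
c=cam("wrist")
print(np.linalg.norm(c[0][:3,3]))
f=np.load("pics/w1.npy")
cv2.imwrite("pics/w1z.png",cv2.resize(f[40:240,240:460],None,fx=3.6,fy=3,interpolation=cv2.INTER_CUBIC))
rect(*[onz(c,p,.045) for p in((434,59),(414,227),(274,60),(272,228))])
E
```

```text
0.7936099476357421
rect [0.6006 0.4385] lx 0.1641100845841504 ly 0.1828808418041473 yaw 6.815780167136962 7.263303429765439
```

View pics/w1z.png

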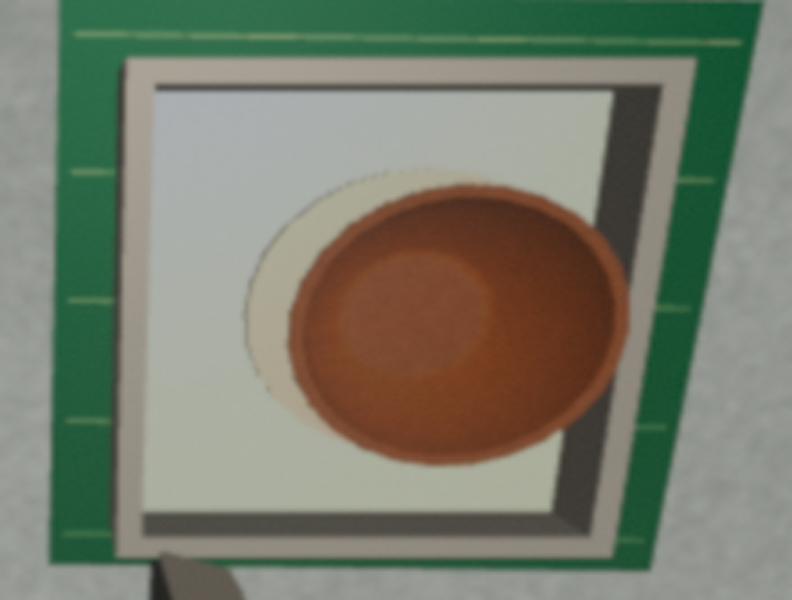

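Run:
```python
from h import *
c=cam("wrist")
rect(*[onz(c,p,.045) for p in((433.4,59.2),(410.,225.2),(274.8,59.8),(271.8,225.2))])
ctr=np.array([.603,.438]); a=np.radians(6.7); ux=np.array([np.cos(a),np.sin(a)])
g=ctr-.076*ux; print(g)
plan([((*g,.10),Rdown(6.7)),((*g,.024),None,.02)],36)
```

```text
rect [0.5992 0.4398] lx 0.16107271589371833 ly 0.1799874658954828 yaw 6.533425754293939 6.403275777985911
[0.5275 0.4291]
[[36,-0.89,4.03,1.01,-0,-0.002,-0],[36,-0.88,4.02,1.02,-0,-0.001,-0],[36,-0.89,4.03,1.02,-0.001,-0.002,-0],[36,0,1.9,0,0,0,0],[36,0,1.9,0,0,0,0],[36,0,1.9,0,0,0,0],[36,0.01,1.9,0,0,0,0],[36,0,0,0,0,0,0],[36,0,0,0,0,0,0],[36,0,0,0,0,0,0]]
```

Run:
```python
from h import *
g=[.524,.431]
plan([((*g,.07),Rdown(6.5)),((*g,.024),None,.02)],36)
```

```text
[[36,-0.96,5.03,0.9,-0,-0.001,-0],[36,-0.96,5.02,0.91,-0,-0,-0],[36,-0.96,5.03,0.9,-0.001,-0.001,-0],[36,-0,1.53,0,0,0,0],[36,-0,1.54,0,0,0,0],[36,-0,1.53,0.01,0,0,0],[36,0,0,0,0,0,0],[36,0,0,0,0,0,0],[36,0,0,0,0,0,0],[36,0,0,0,0,0,0]]
```

Request:
servo_tool(series=[[36,-0.96,5.03,0.9,0,-0.001,0],[36,-0.96,5.02,0.91,0,0,0],[36,-0.96,5.03,0.9,0,0,0],[36,0,1.53,0,0,0,0],[36,0,1.54,0,0,0,0],[36,0,1.53,0,0,0,0],[0,0,0,0,0,0,0],[0,0,0,0,0,0,0],[0,0,0,0,0,0,0],[0,0,0,0,0,0,0]], squeeze=45)

```text
clock: 6.15
tool_pos: [0.5238, 0.4319, 0.0242]
tcp_rot: [0.528, -0.527, 0.471, -0.471]
force: [-2.8, -1.8, 5.9]
opening: 0.081
```

Run:
```python
from h import *
st()
f,c=grab("wrist","w2")
grab("top","t2",(90,110,290,290),4)
```

```text
t 6.15 p [0.5238 0.4319 0.0242] zyaw 6.5 ydir [ 0.0006  0.0006 -1.    ] q [0.6355 0.7637 1.2606 0.0001 1.1165 0.5214] F [-2.7557 -1.7641  5.8702] op 0.081
```

View pics/w2.png

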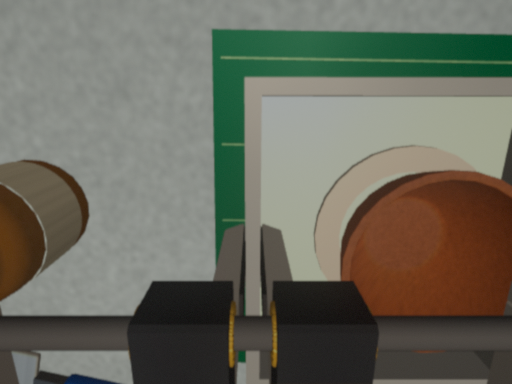

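Run:
```python
from h import *
def w(c,yaw,st=.025):
    a=np.radians(yaw); return ((c[0]-.0755*np.cos(a),c[1]-.0755*np.sin(a),.0242),Rdown(yaw),st)
plan([w((.632,.36),5),w((.638,.20),3.3),w((.630,.168),3.3)],0)
```

```text
[[0,2.04,-0,0.59,-0,0.007,-0],[0,2.04,-0,0.61,-0,0.006,-0],[0,2.04,-0,0.62,-0.001,0.007,-0],[0,2.03,-0,0.64,0,0.007,-0.001],[0,2.25,0,-0.11,0,0.004,0],[0,2.26,0,-0.11,0,0.004,0],[0,2.25,0,-0.09,0,0.005,0],[0,2.25,0,-0.09,0,0.004,0],[0,2.26,0,-0.07,0,0.004,0],[0,2.25,0,-0.07,0,0.004,0]]
[[0,2.26,0,-0.06,0,0.004,0],[0,1.57,0,-0.49,0,0,0],[0,1.57,0.01,-0.49,0,0,0],[0,0,0,0,0,0,0],[0,0,0,0,0,0,0],[0,0,0,0,0,0,0],[0,0,0,0,0,0,0],[0,0,0,0,0,0,0],[0,0,0,0,0,0,0],[0,0,0,0,0,0,0]]
```

Request:
servo_tool(series=[[0,2.04,0,0.59,0,0.007,0],[0,2.04,0,0.61,0,0.006,0],[0,2.04,0,0.62,0,0.007,0],[0,2.03,0,0.64,0,0.007,0],[0,2.25,0,-0.11,0,0.004,0],[0,2.26,0,-0.11,0,0.004,0],[0,2.25,0,-0.09,0,0.005,0],[0,2.25,0,-0.09,0,0.004,0],[0,2.26,0,-0.07,0,0.004,0],[0,2.25,0,-0.07,0,0.004,0]])

```text
clock: 7.5
tool_pos: [0.5621, 0.218, 0.0241]
tcp_rot: [0.516, -0.515, 0.484, -0.484]
force: [0.2, 3.8, 4.5]
opening: 0.085
```

Request:
servo_tool(series=[[0,2.26,0,-0.06,0,0.004,0],[0,1.57,0,-0.49,0,0,0],[0,1.57,0,-0.49,0,0,0],[0,0,0,0,0,0,0],[0,0,0,0,0,0,0],[0,0,0,0,0,0,0],[0,0,0,0,0,0,0],[0,0,0,0,0,0,0],[0,0,0,0,0,0,0],[0,0,0,0,0,0,0]])

```text
clock: 8.75
tool_pos: [0.5546, 0.1624, 0.0241]
tcp_rot: [-0.514, 0.514, -0.485, 0.486]
force: [-3.0, -7.8, 10.7]
opening: 0.079
```

Run:
```python
from h import *
st()
f,c=grab("wrist","w3")
grab("top","t3",(170,140,290,240),6)
grab("scene","s3",(230,190,350,270),6)
```

```text
t 8.75 p [0.5546 0.1624 0.0241] zyaw 3.3 ydir [ 0.0006 -0.0013 -1.    ] q [ 0.2222  0.5685  1.595  -0.0017  0.9777  0.1652] F [-2.9916 -7.8225 10.71  ] op 0.079
```

View pics/w3.png

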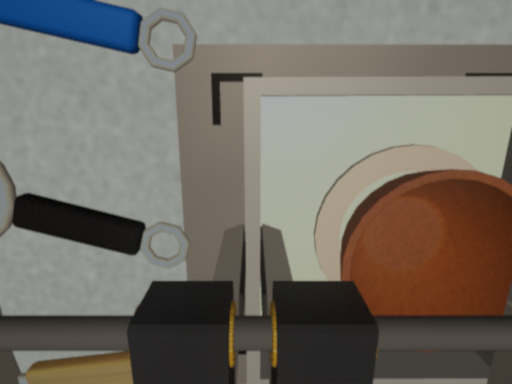

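View pics/t3.png

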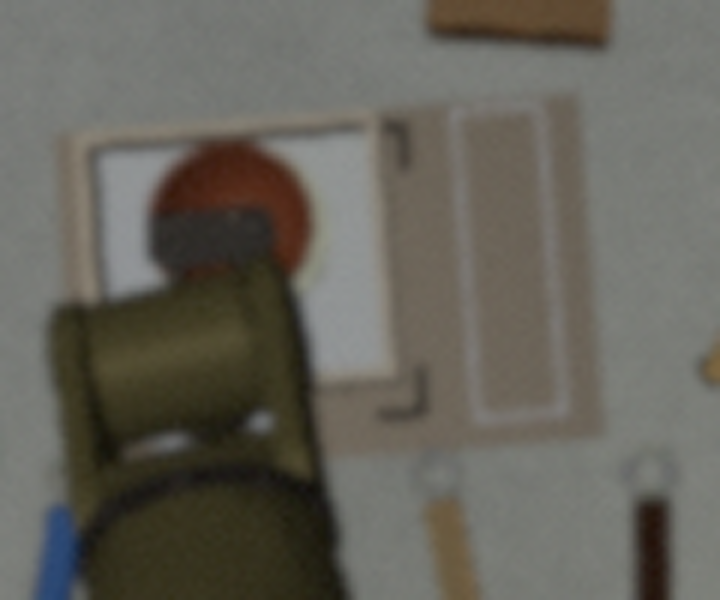

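View pics/s3.png

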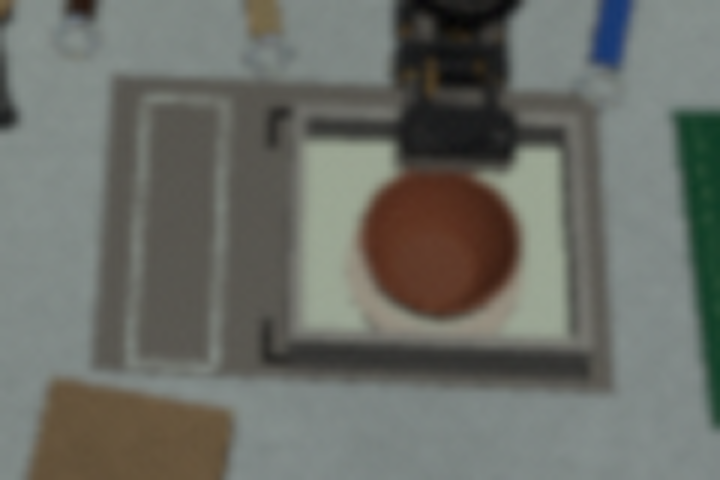

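Run:
```python
from h import *
c=cam("wrist")
f=np.load("pics/w3.npy"); cv2.imwrite("pics/w3z.png",cv2.resize(f[40:140,170:330],None,fx=5,fy=5,interpolation=cv2.INTER_CUBIC))
st()
print('tray NL',onz(c,(244,77.5),.045), 'expected', None)
print('angle outer',onz(c,(212,73.5),0),'inner',onz(c,(220,81.5),0),'FL arm start',onz(c,(466,73.5),0))
```

```text
t 8.9 p [0.5546 0.1624 0.0241] zyaw 3.3 ydir [ 0.0006 -0.0013 -1.    ] q [ 0.2222  0.5685  1.595  -0.0017  0.9777  0.1652] F [-3.0972 -8.0735 11.3687] op 0.081
tray NL [0.5451 0.2517 0.045 ] expected None
angle outer [0.525  0.2554 0.    ] inner [0.5298 0.2513 0.    ] FL arm start [0.6741 0.2642 0.    ]
```

View pics/w3z.png

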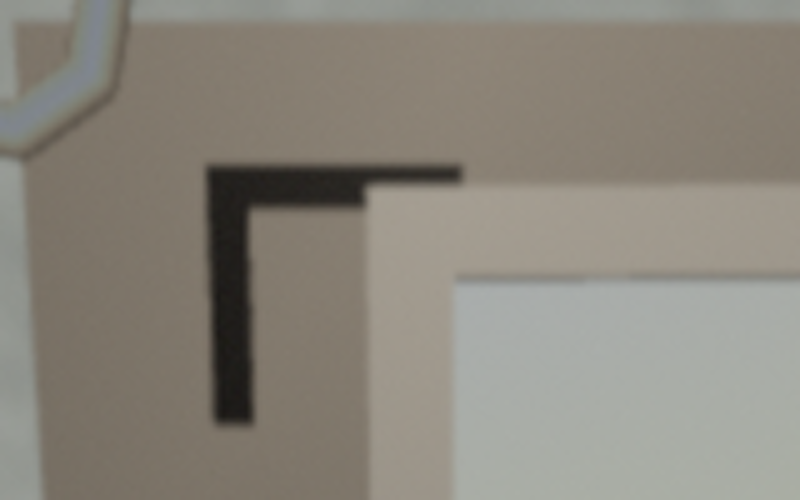

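Run:
```python
from h import *
plan([((.5440,.1574,.0242),Rdown(3.3),.004)],0)
```

```text
[[0,0.15,-0,-0.36,-0,0,0],[0,0.14,-0.01,-0.37,-0,0,0.001],[0,0.15,0,-0.36,-0.001,0,0],[0,0,0,0,0,0,0],[0,0,0,0,0,0,0],[0,0,0,0,0,0,0],[0,0,0,0,0,0,0],[0,0,0,0,0,0,0],[0,0,0,0,0,0,0],[0,0,0,0,0,0,0]]
```

Request:
servo_tool(series=[[0,0.15,0,-0.36,0,0,0],[0,0.14,0,-0.37,0,0,0],[0,0.15,0,-0.36,0,0,0],[0,0,0,0,0,0,0],[0,0,0,0,0,0,0],[36,0,0,0,0,0,0],[36,0,0,0,0,0,0],[36,0,0,0,0,0,0],[36,0,0,0,0,0,0],[36,0,0,0,0,0,0]])

```text
clock: 10.15
tool_pos: [0.5437, 0.1584, 0.0232]
tcp_rot: [-0.514, 0.514, -0.485, 0.485]
force: [0.5, 0.3, -0.5]
opening: 0.363
```

Request:
servo_tool(series=[[36,0,-2,0,0,0,0],[36,0,-4,0,0,0,0],[36,0,-5,0,0,0,0],[36,0,-6,0,0,0,0],[36,0,-6,0,0,0,0],[36,-2,-3,0,0,0,0],[36,-4,0,-2,0,0,0],[36,-4,0,-2,0,0,0],[36,0,0,0,0,0,0],[36,0,0,0,0,0,0]])

```text
clock: 11.4
tool_pos: [0.4982, 0.2556, 0.2832]
tcp_rot: [-0.514, 0.514, -0.485, 0.485]
force: [0.0, -0.6, 0.4]
opening: 0.363
```

Run:
```python
from h import *
st()
f,c=grab("wrist","w4")
```

```text
t 11.4 p [0.4982 0.2556 0.2832] zyaw 3.3 ydir [ 0.0001 -0.0002 -1.    ] q [ 0.4087  0.2765  1.3718 -0.0002  1.4933  0.3506] F [ 0.0454 -0.6123  0.4434] op 0.363
```

View pics/w4.png

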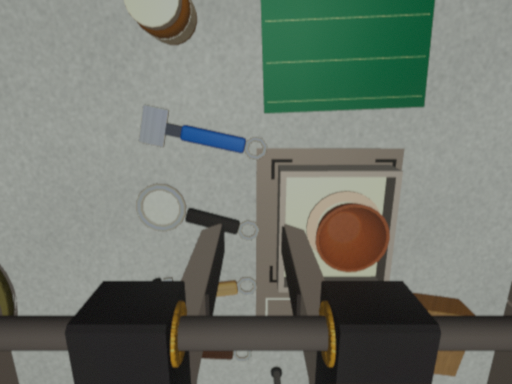

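Run:
```python
from h import *
f=np.load("pics/w4.npy"); cv2.imwrite("pics/w4z.png",cv2.resize(f[140:300,250:410],None,fx=3.7,fy=3.7,interpolation=cv2.INTER_CUBIC))
grab("top","t4",(170,140,290,240),6)
```

```text
(no output)
```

View pics/w4z.png

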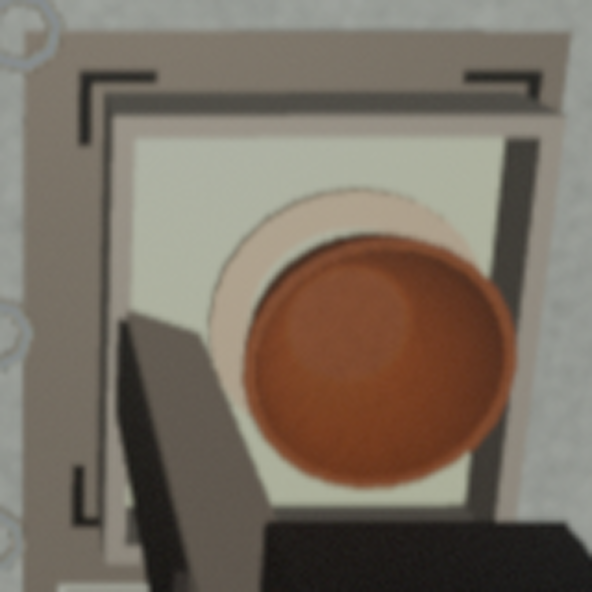

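View pics/t4.png

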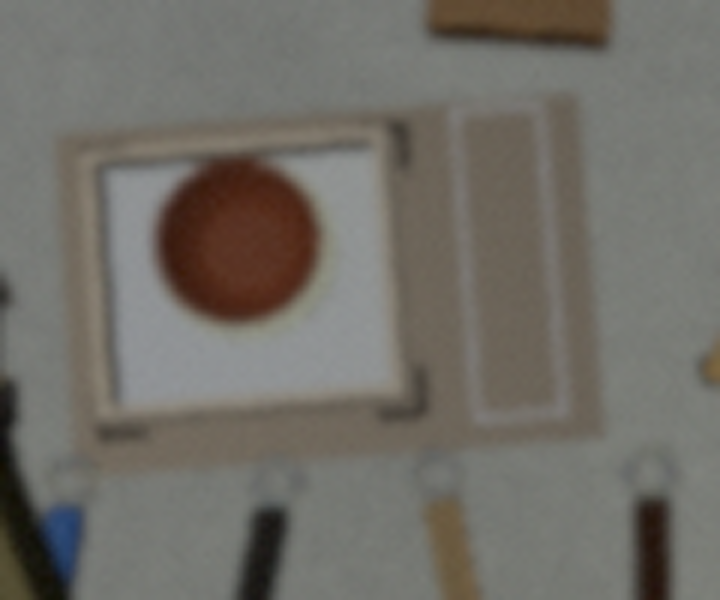

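Run:
```python
from h import *
c=cam("wrist")
def Z(p): return ((p[0]+.5)/3.7-.5+250,(p[1]+.5)/3.7-.5+140)
def q(p,z): return onz(c,Z(p),z)[:2]
a=np.radians(3.3); R=np.array([[np.cos(a),-np.sin(a)],[np.sin(a),np.cos(a)]])
i,b=q((91,83),0),q((106,94),0); t=q((112,116),.045); tf=q((562,115),.045); iF=q((531,82),0)
print('inner NL',i,'FL',iF,'ang yaw',np.degrees(np.arctan2(*(iF-i)[::-1])),np.linalg.norm(iF-i)); print('tray base',b,'top',t,tf,'yaw',np.degrees(np.arctan2(*(tf-t)[::-1])),np.linalg.norm(tf-t))
print('offset in ground', R.T@(b-i), R.T@(t-i), R.T@(tf-iF),'want (.0045,-.0045)/( -.0045,-.0045)')
n=q((86,519),0); print('angle NR inner?',n, R.T@(n-i))
```

```text
inner NL [0.5298 0.2506] FL [0.7002 0.2608] ang yaw 3.4337413908583314 0.1707936618871131
tray base [0.5359 0.2466] top [0.5345 0.2474] [0.6931 0.2569] yaw 3.431402006919365 0.15888373656274074
offset in ground [ 0.0059 -0.0043] [ 0.0046 -0.0034] [-0.0073 -0.0035] want (.0045,-.0045)/( -.0045,-.0045)
angle NR inner? [0.542  0.0606] [ 0.0013 -0.1904]
```

Run:
```python
from h import *
plan([((.42,.10,.36),Rdown(30),.06),((.38,-.20,.42),Rdown(67.6),.06)],60)
```

```text
[[60,3.76,-1.92,-2.18,0,-0.117,0],[60,3.48,-1.92,-2.61,0,-0.116,0],[60,3.16,-1.92,-2.99,0,-0.117,0],[60,2.78,-1.92,-3.33,0,-0.117,0],[60,4,-1,-3.08,0,-0.109,0],[60,3.63,-1,-3.5,0,-0.11,0],[60,3.24,-1,-3.87,0,-0.109,0],[60,2.79,-1,-4.2,0,-0.109,0],[60,2.31,-1,-4.48,0,-0.11,0],[60,1.81,-0.99,-4.71,0,-0.109,0]]
```

Request:
servo_tool(series=[[60,3.76,-1.92,-2.18,0,-0.117,0],[60,3.48,-1.92,-2.61,0,-0.116,0],[60,3.16,-1.92,-2.99,0,-0.117,0],[60,2.78,-1.92,-3.33,0,-0.117,0],[60,4,-1,-3.08,0,-0.109,0],[60,3.63,-1,-3.5,0,-0.11,0],[60,3.24,-1,-3.87,0,-0.109,0],[60,2.79,-1,-4.2,0,-0.109,0],[60,2.31,-1,-4.48,0,-0.11,0],[60,1.81,-0.99,-4.71,0,-0.109,0]])

```text
clock: 12.75
tool_pos: [0.3791, -0.2016, 0.4204]
tcp_rot: [-0.694, 0.694, -0.136, 0.136]
force: [1.3, -0.5, -0.1]
opening: 0.603
```

Run:
```python
from h import *
st()
f,c=grab("wrist","w5")
cv2.imwrite("pics/w5z.png",cv2.resize(f[:,:],None,fx=1.56,fy=1.56,interpolation=cv2.INTER_CUBIC))
st()
```

```text
t 12.75 p [ 0.3791 -0.2016  0.4204] zyaw 67.8 ydir [ 0.0004 -0.0003 -1.    ] q [-0.5742 -0.0455  1.4224 -0.      1.7643 -1.7573] F [ 1.3144 -0.4986 -0.1225] op 0.603
t 12.8 p [ 0.3784 -0.2057  0.4208] zyaw 68.1 ydir [-0.0002 -0.0014 -1.    ] q [-0.5822 -0.0422  1.4184 -0.0014  1.7648 -1.771 ] F [ 0.7689 -2.8359  0.8744] op 0.598
```

View pics/w5z.png

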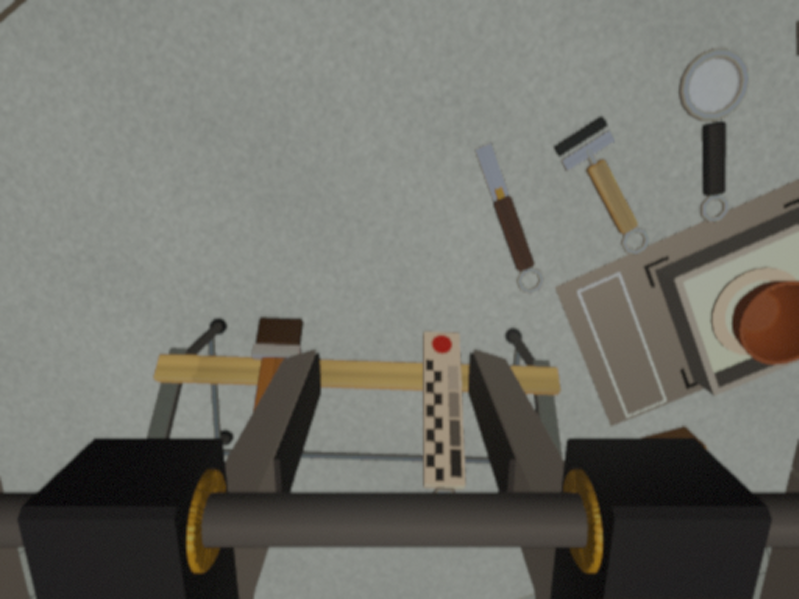

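Run:
```python
from h import *
plan([((.40,-.23,.43),Rdown(-22),.06),((.44,-.27,.44),Rdown(-112.4),.06)],60)
```

```text
[[60,0.29,-0.09,-0.14,0,0.157,0],[60,0.31,-0.09,-0.1,0,0.158,0],[60,0.32,-0.1,-0.05,0,0.157,0],[60,0.33,-0.09,0,0,0.157,0.001],[60,0.32,-0.09,0.06,0,0.157,-0],[60,0.31,-0.09,0.1,0,0.158,-0],[60,0.28,-0.09,0.15,0.001,0.157,0],[60,0.26,-0.09,0.19,-0,0.157,0],[60,0.23,-0.1,0.24,-0,0.157,0],[60,0.19,-0.09,0.26,-0,0.158,0]]
[[60,0.22,-0.1,0.52,-0,0.158,0],[60,0.14,-0.1,0.55,-0,0.157,-0],[60,0.04,-0.1,0.56,-0,0.158,-0],[60,-0.04,-0.1,0.57,-0,0.158,-0],[60,-0.13,-0.1,0.55,-0,0.158,-0],[60,-0.21,-0.1,0.52,-0,0.157,-0],[60,-0.29,-0.1,0.49,-0,0.158,-0],[60,-0.37,-0.1,0.43,-0,0.158,-0],[60,-0.43,-0.1,0.37,-0,0.158,-0],[60,-0.48,-0.1,0.29,-0,0.157,-0]]
```

Request:
servo_tool(series=[[60,0.29,-0.09,-0.14,0,0.157,0],[60,0.31,-0.09,-0.1,0,0.158,0],[60,0.32,-0.1,-0.05,0,0.157,0],[60,0.33,-0.09,0,0,0.157,0],[60,0.32,-0.09,0.06,0,0.157,0],[60,0.31,-0.09,0.1,0,0.158,0],[60,0.28,-0.09,0.15,0,0.157,0],[60,0.26,-0.09,0.19,0,0.157,0],[60,0.23,-0.1,0.24,0,0.157,0],[60,0.19,-0.09,0.26,0,0.158,0]])

```text
clock: 14.05
tool_pos: [0.4011, -0.2245, 0.4292]
tcp_rot: [-0.391, 0.391, -0.589, 0.589]
force: [0.3, 0.1, -0.5]
opening: 0.601
```

Request:
servo_tool(series=[[60,0.22,-0.1,0.52,0,0.158,0],[60,0.14,-0.1,0.55,0,0.157,0],[60,0.04,-0.1,0.56,0,0.158,0],[60,-0.04,-0.1,0.57,0,0.158,0],[60,-0.13,-0.1,0.55,0,0.158,0],[60,-0.21,-0.1,0.52,0,0.157,0],[60,-0.29,-0.1,0.49,0,0.158,0],[60,-0.37,-0.1,0.43,0,0.158,0],[60,-0.43,-0.1,0.37,0,0.158,0],[60,-0.48,-0.1,0.29,0,0.157,0]])

```text
clock: 15.3
tool_pos: [0.4408, -0.2649, 0.4391]
tcp_rot: [-0.142, 0.142, 0.693, -0.693]
force: [0.6, 0.3, -0.4]
opening: 0.597
```

Run:
```python
from h import *
arm.grab_frame("top");arm.grab_frame("top")
st()
f,c=grab("wrist","w6")
np.savez("pics/w6c.npz",W=c[0],f=c[1],cx=c[2],cy=c[3])
cv2.imwrite("pics/w6z.png",cv2.resize(f[:,:],None,fx=1.56,fy=1.56,interpolation=cv2.INTER_CUBIC))
st()
```

```text
t 15.4 p [ 0.4409 -0.2649  0.4389] zyaw -113.0 ydir [-0.0005  0.0002 -1.    ] q [-0.6122  0.1641  1.1596 -0.0001  1.8184  1.3603] F [ 0.2167  0.3097 -0.3978] op 0.604
t 15.45 p [ 0.4408 -0.2646  0.4389] zyaw -112.7 ydir [-0.0003  0.0002 -1.    ] q [-0.6119  0.1635  1.1601  0.      1.8183  1.3557] F [ 0.6874 -0.1647 -0.2288] op 0.599
```

View pics/w6z.png

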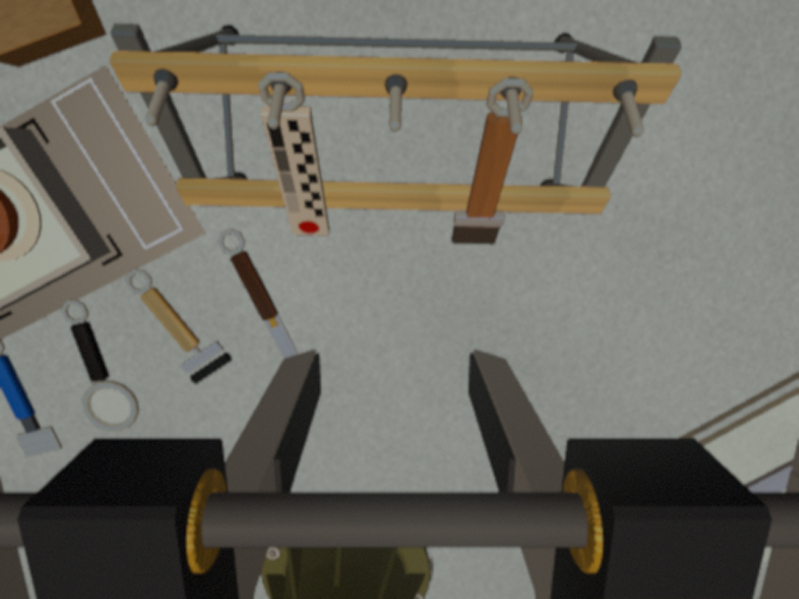

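```bash
cat > rack.py <<'E'
from h import *
from scipy.optimize import least_squares
d=np.load("pics/w6c.npz"); cw=(d['W'],float(d['f']),float(d['cx']),float(d['cy']))
def Zw(p): return ((p[0]+.5)/1.56-.5,(p[1]+.5)/1.56-.5)
def Tt(p): return ((p[0]+.5)/4-.5+260,(p[1]+.5)/4-.5+140)
def Ss(p): return ((p[0]+.5)/4-.5+110,(p[1]+.5)/4-.5+130)
N=np.array([-.7071,0,.7071]); D=np.array([-.7071,0,-.7071])
def pt(i,h,s=0): return np.array([0,(i-2)*.08,.235])+N*h+D*s
ow=[(pt(4,.003),(165,77)),(pt(4,.042),(155,117)),(pt(3,.042),(277,119)),(pt(2,.003),(396,85)),(pt(2,.042),(396,123)),(pt(1,.042),(517,126)),(pt(0,.003),(625,90)),(pt(0,.042),(637,128))]
ot=[(pt(4,.003),(207,145)),(pt(4,.042),(201,172)),(pt(2,.003),(404,229)),(pt(2,.042),(399,255)),(pt(0,.003),(601,314)),(pt(0,.042),(600,340))]
os_=[(pt(4,.003),(389,237)),(pt(4,.042),(402,202)),(pt(2,.003),(236,159)),(pt(2,.042),(245,120)),(pt(0,.042),(102,50))]
def tf(v,P):
    c,s=np.cos(v[2]),np.sin(v[2]); return np.array([[c,-s,0],[s,c,0],[0,0,1]])@P+np.array([v[0],v[1],v[3]])
def res(v,sets):
    r=[]
    for c,Z,o in sets:
        for P,p in o: r+=list((proj(c,tf(v,P))[0]-np.array(Z(p))))
    return np.array(r)
W=(cw,Zw,ow);Tp=(cam("top"),Tt,ot);S=(cam("scene"),Ss,os_)
if __name__=="__main__":
    for nm,sets in(('w',[W]),('t',[Tp]),('s',[S]),('all',[W,Tp,S])):
        for fz in(0,1):
            f=(lambda u:res(np.r_[u,0],sets)) if not fz else (lambda u:res(u,sets))
            r=least_squares(f,[.58,-.29,-.39]+([0] if fz else []),loss='soft_l1')
            print(nm,r.x[:2],np.degrees(r.x[2]),r.x[3:],'rms px',np.sqrt(np.mean(f(r.x)**2)))
E
python3 rack.py
```

```text
w [ 0.5594 -0.3168] -24.355485389053626 [] rms px 0.8790787235305202
w [ 0.5595 -0.3173] -24.35114972149053 [-0.0028] rms px 0.6703653004496758
t [ 0.5582 -0.3165] -24.433115277902576 [] rms px 0.5517223216057483
t [ 0.5587 -0.3182] -24.383239559809468 [-0.0064] rms px 0.5273691956981491
s [ 0.5617 -0.3161] -23.752981932267446 [] rms px 0.5584004246118145
s [ 0.556 -0.319] -23.555938561156953 [-0.0086] rms px 0.544171222841135
all [ 0.5594 -0.3168] -24.334488171205862 [] rms px 0.758403829722352
all [ 0.5595 -0.3173] -24.324095460629813 [-0.0029] rms px 0.6249079725340123
```

```bash
cat >> h.py <<'E'
RX,RY,RYAW=.5595,-.317,np.radians(-24.35)
RR=np.array([[np.cos(RYAW),-np.sin(RYAW),0],[np.sin(RYAW),np.cos(RYAW),0],[0,0,1]])
Nw=RR@np.array([-1,0,1])/2**.5; Dw=RR@np.array([-1,0,-1])/2**.5; Yw=RR@np.array([0,1.,0])
Rrack=np.c_[Dw,-Nw,-Yw]
def rk(i,s,h,dy=0): return np.array([RX,RY,0])+RR@np.array([0,(i-2)*.08+dy,.235])+Dw*s+Nw*h
E
python3 - <<'E'
from h import *
print(np.linalg.det(Rrack),rk(3,.081,.003))
plan([(rk(3,.081,.10),Rrack,.06)],60)
E
```

```text
0.9999999999999999 [ 0.5384 -0.2196  0.1798]
[[60,-0.08,3.81,-1.62,0.002,0.005,0.157],[60,0.52,3.77,-1.63,0.003,0.006,0.157],[60,1.12,3.64,-1.64,0.002,0.005,0.157],[60,1.68,3.42,-1.63,0.002,0.005,0.158],[60,2.2,3.1,-1.63,0.002,0.006,0.157],[60,0,0,0,0,0,0],[60,0,0,0,0,0,0],[60,0,0,0,0,0,0],[60,0,0,0,0,0,0],[60,0,0,0,0,0,0]]
```

Request:
servo_tool(series=[[60,-0.08,3.81,-1.62,0.002,0.005,0.157],[60,0.52,3.77,-1.63,0.003,0.006,0.157],[60,1.12,3.64,-1.64,0.002,0.005,0.157],[60,1.68,3.42,-1.63,0.002,0.005,0.158],[60,2.2,3.1,-1.63,0.002,0.006,0.157],[60,0,0,0,0,0,0],[60,0,0,0,0,0,0],[60,0,0,0,0,0,0],[60,0,0,0,0,0,0],[60,0,0,0,0,0,0]])

```text
clock: 16.7
tool_pos: [0.476, -0.1939, 0.2549]
tcp_rot: [-0.118, -0.395, -0.586, 0.698]
force: [-0.2, -0.5, -0.2]
opening: 0.602
```

Run:
```python
from h import *
st(); print(rk(3,.081,.10))
f,c=grab("wrist","w7")
for i in range(5): print(i,proj(c,[rk(i,0,0),rk(i,0,.045)]).round(0).tolist())
print('scale org, dot end',proj(c,[rk(3,.081,.01),rk(3,.081+.086,.01)]))
plan([(rk(3,.081,.003),Rrack,.02)],60)
```

```text
t 16.7 p [ 0.476  -0.1939  0.2549] zyaw -114.4 ydir [ 0.627  -0.2851 -0.7249] q [-0.476  -0.1977  2.1043  0.0739  0.4769  1.4682] F [-0.1634 -0.4906 -0.2379] op 0.602
[ 0.4759 -0.1913  0.2484]
0 [[538.0, 101.0], [592.0, 103.0]]
1 [[442.0, 101.0], [478.0, 103.0]]
2 [[346.0, 101.0], [364.0, 103.0]]
3 [[250.0, 101.0], [249.0, 103.0]]
4 [[154.0, 101.0], [135.0, 103.0]]
scale org, dot end [[250.018  197.3217]
 [250.2004 282.978 ]]
[[60,0.04,1.68,-0.04,-0,-0,0.004],[60,0.05,1.68,-0.04,-0,-0,0.005],[60,0.06,1.68,-0.04,-0.001,-0,0.004],[60,0.06,1.68,-0.03,0,-0,0.004],[60,0.07,1.68,-0.04,0,-0,0.004],[60,0.08,1.67,-0.04,-0,-0,0.005],[60,0,0,0,0,0,0],[60,0,0,0,0,0,0],[60,0,0,0,0,0,0],[60,0,0,0,0,0,0]]
```

View pics/w7.png

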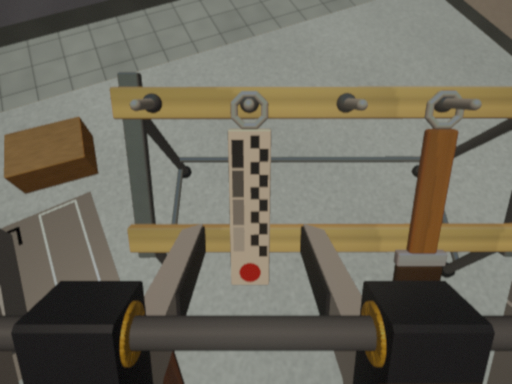

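Request:
servo_tool(series=[[60,0.04,1.68,-0.04,0,0,0.004],[60,0.05,1.68,-0.04,0,0,0.005],[60,0.06,1.68,-0.04,0,0,0.004],[60,0.06,1.68,-0.03,0,0,0.004],[60,0.07,1.68,-0.04,0,0,0.004],[60,0.08,1.67,-0.04,0,0,0.005],[20,0,0,0,0,0,0],[20,0,0,0,0,0,0],[20,0,0,0,0,0,0],[20,0,0,0,0,0,0]], squeeze=30)

```text
clock: 18.0
tool_pos: [0.5382, -0.2195, 0.1802]
tcp_rot: [-0.127, -0.403, -0.581, 0.696]
force: [-1.1, 0.1, 1.4]
opening: 0.377
```

Run:
```python
from h import *
st(); print(rk(3,.081,.003))
plan([(rk(3,.081,.085),Rrack,.03)],20)
```

```text
t 18.0 p [ 0.5382 -0.2195  0.1802] zyaw -114.4 ydir [ 0.6445 -0.2929 -0.7063] q [-0.4618  0.0735  2.0588  0.1127  0.2243  1.4349] F [-1.1206  0.0575  1.3578] op 0.377
[ 0.5384 -0.2196  0.1798]
[[20,0,-2.72,0.01,-0,-0,-0],[20,0,-2.72,0,-0.001,-0,-0.001],[20,0.01,-2.72,0.01,-0,-0,-0],[20,0,0,0,0,0,0],[20,0,0,0,0,0,0],[20,0,0,0,0,0,0],[20,0,0,0,0,0,0],[20,0,0,0,0,0,0],[20,0,0,0,0,0,0],[20,0,0,0,0,0,0]]
```

Run:
```python
from h import *
plan([(rk(3,.081,.085),Rrack,.03),((.48,-.15,.32),Rrack,.06),((.60,0.0,.25),Rdown(-86.65),.06)],20)
```

```text
[[20,0,-2.72,0.01,-0,-0,-0],[20,0,-2.72,0,-0.001,-0,-0.001],[20,0.01,-2.72,0.01,-0,-0,-0],[20,-2.06,-3.75,-1.97,-0,-0,-0],[20,-2.07,-3.75,-1.97,-0,-0,-0],[20,0.27,1.38,-3.1,-0.032,-0.076,-0.128],[20,-0.16,1.49,-3.06,-0.031,-0.077,-0.129],[20,-0.58,1.54,-2.99,-0.032,-0.076,-0.128],[20,-1,1.53,-2.87,-0.032,-0.076,-0.128],[20,-1.41,1.47,-2.74,-0.031,-0.077,-0.129]]
[[20,-1.79,1.34,-2.57,-0.032,-0.076,-0.128],[20,0,0,0,0,0,0],[20,0,0,0,0,0,0],[20,0,0,0,0,0,0],[20,0,0,0,0,0,0],[20,0,0,0,0,0,0],[20,0,0,0,0,0,0],[20,0,0,0,0,0,0],[20,0,0,0,0,0,0],[20,0,0,0,0,0,0]]
```

Request:
servo_tool(series=[[20,0,-2.72,0.01,0,0,0],[20,0,-2.72,0,0,0,0],[20,0.01,-2.72,0.01,0,0,0],[20,-2.06,-3.75,-1.97,0,0,0],[20,-2.07,-3.75,-1.97,0,0,0],[20,0.27,1.38,-3.1,-0.032,-0.076,-0.128],[20,-0.16,1.49,-3.06,-0.031,-0.077,-0.129],[20,-0.58,1.54,-2.99,-0.032,-0.076,-0.128],[20,-1,1.53,-2.87,-0.032,-0.076,-0.128],[20,-1.41,1.47,-2.74,-0.031,-0.077,-0.129]])

```text
clock: 19.25
tool_pos: [0.5807, -0.0242, 0.2611]
tcp_rot: [-0.039, -0.05, -0.696, 0.716]
force: [-0.4, 0.1, -0.5]
opening: 0.375
```

Run:
```python
from h import *
st()
plan([((.615,0.004,.13),Rdown(-86.65),.05)],20)
```

```text
t 19.25 p [ 0.5807 -0.0242  0.2611] zyaw -91.0 ydir [ 0.1247 -0.0289 -0.9918] q [-0.0969  0.2582  1.4502 -0.0173  1.306   1.4933] F [-0.3978  0.0875 -0.5037] op 0.375
[[20,-0.57,4.45,-1.08,-0.011,-0.025,-0.041],[20,-0.79,4.43,-1.01,-0.01,-0.025,-0.042],[20,-0.99,4.4,-0.95,-0.011,-0.024,-0.041],[20,0,0,0,0,0,0],[20,0,0,0,0,0,0],[20,0,0,0,0,0,0],[20,0,0,0,0,0,0],[20,0,0,0,0,0,0],[20,0,0,0,0,0,0],[20,0,0,0,0,0,0]]
```

Request:
servo_tool(series=[[20,-0.57,4.45,-1.08,-0.011,-0.025,-0.041],[20,-0.79,4.43,-1.01,-0.01,-0.025,-0.042],[20,-0.99,4.4,-0.95,-0.011,-0.024,-0.041],[20,0,0,0,0,0,0],[20,0,0,0,0,0,0],[20,0,0,0,0,0,0],[20,0,0,0,0,0,0],[20,0,0,0,0,0,0],[20,0,0,0,0,0,0],[20,0,0,0,0,0,0]])

```text
clock: 20.5
tool_pos: [0.615, 0.003, 0.13]
tcp_rot: [-0.021, 0.018, -0.707, 0.707]
force: [0.3, 0.2, -1.0]
opening: 0.375
```

Run:
```python
from h import *
st()
f,c=grab("wrist","w8")
cv2.imwrite("pics/w8z.png",cv2.resize(f,None,fx=1.56,fy=1.56,interpolation=cv2.INTER_CUBIC))
```

```text
t 20.5 p [0.615 0.003 0.13 ] zyaw -86.8 ydir [ 0.0038 -0.0003 -1.    ] q [-0.0545  0.5078  1.4115 -0.0001  1.2186  1.4606] F [ 0.3421  0.1506 -1.0029] op 0.375
```

View pics/w8z.png

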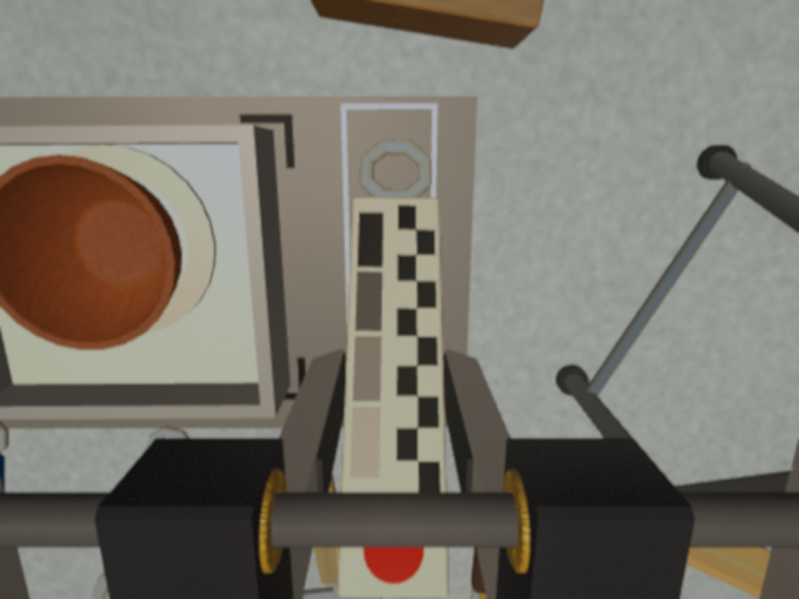

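Run:
```python
from h import *
s=arm.state();c=cam("wrist")
Z=lambda p:((p[0]+.5)/1.56-.5,(p[1]+.5)/1.56-.5)
a=onz(c,Z((342,105)),0);b=onz(c,Z((437,105)),0);l=onz(c,Z((346,300)),0)
print(a,b,np.linalg.norm(a-b),np.degrees(np.arctan2(*(a-b)[[0,1]]*[-1,1])), 'side yaw',np.degrees(np.arctan2(*(a-l)[[1,0]])))
yaw=np.radians(3.35); u=np.array([np.cos(yaw),np.sin(yaw),0]); print('mark from strip',(a+b)/2-.0925*u)
R=q2R(s['tcp_rot']); z=.13+.007-.003
e=onz(c,Z((396,170)),.132); l,r=onz(c,Z((354,198)),.137),onz(c,Z((438,198)),.137)
print('eye',R.T@(e-s['tool_pos']),'front corners',R.T@(l-s['tool_pos']),R.T@(r-s['tool_pos']))
```

```text
[0.7206 0.0391 0.    ] [ 0.7237 -0.0151  0.    ] 0.054235403811963324 3.2342130767030195 side yaw 2.9079630078749625
mark from strip [0.6298 0.0066 0.    ]
eye [-0.0744 -0.0017  0.0003] front corners [-0.0655 -0.0068 -0.0137] [-0.0655 -0.0068  0.0143]
```

Run:
```python
from h import *
plan([((.629,.0067,.03),Rdown(-86.65),.05),((.629,.0067,.004),None,.007)],20)
```

```text
[[20,-0.46,3.33,-0.1,-0,-0.001,-0.001],[20,-0.46,3.34,-0.09,-0,-0.001,-0.001],[20,-0.47,3.33,-0.1,-0.001,-0.001,-0.002],[20,-0,0.65,0,0,0,0],[20,-0,0.65,0,0,0,0],[20,-0,0.65,0,0,0,0],[20,-0,0.65,0,0,0,0],[20,0,0,0,0,0,0],[20,0,0,0,0,0,0],[20,0,0,0,0,0,0]]
```

Request:
servo_tool(series=[[20,-0.46,3.33,-0.1,0,-0.001,-0.001],[20,-0.46,3.34,-0.09,0,-0.001,-0.001],[20,-0.47,3.33,-0.1,0,0,-0.002],[20,0,0.65,0,0,0,0],[20,0,0.65,0,0,0,0],[20,0,0.65,0,0,0,0],[20,0,0.65,0,0,0,0],[20,0,0,0,0,0,0],[20,0,0,0,0,0,0],[20,0,0,0,0,0,0]])

```text
clock: 21.8
tool_pos: [0.6292, 0.0067, 0.0043]
tcp_rot: [-0.02, 0.02, -0.707, 0.707]
force: [-0.0, -0.9, 0.3]
opening: 0.378
```

Run:
```python
from h import *
st()
f,c=grab("wrist","w9")
```

```text
t 21.8 p [0.6292 0.0067 0.0043] zyaw -86.7 ydir [ 0.0002 -0.0006 -1.    ] q [-0.0473  0.6928  1.439  -0.0007  1.0096  1.4661] F [-0.0489 -0.9036  0.3262] op 0.378
```

View pics/w9.png

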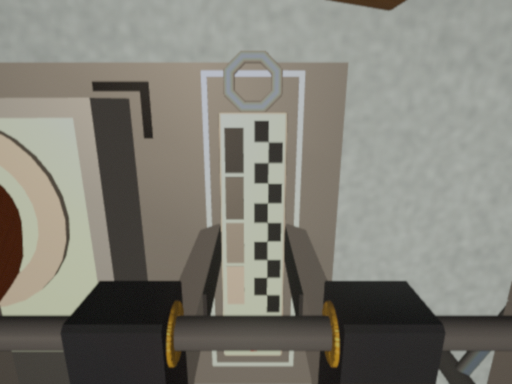

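Run:
```python
from h import *
c=cam("wrist")
print('strip far',onz(c,(203,72.5),0),onz(c,(304,72.5),0),'near',onz(c,(213,364),0),onz(c,(293,364),0))
print('eye',onz(c,(252.5,80),.006),'eye top',onz(c,(252.5,52),.009))
m=np.array([.6292,.0067,0]); y=np.radians(3.35);u=np.array([np.cos(y),np.sin(y),0])
print(proj(c,[m+u*.0935,m-u*.0935,m+u*.075+[0,0,.006]]))
```

```text
strip far [0.7204 0.0385 0.    ] [ 0.7235 -0.0149  0.    ] near [0.5319 0.0284 0.    ] [ 0.5351 -0.0265  0.    ]
eye [0.7178 0.0121 0.006 ] eye top [0.7308 0.0128 0.009 ]
[[252.8765  71.2477]
 [252.8103 361.1204]
 [252.8845 107.5628]]
```

Request:
servo_tool(series=[[50,0,0,0,0,0,0],[50,0,0,0,0,0,0],[50,0,0,0,0,0,0],[50,0,0,0,0,0,0],[50,0,-3,0,0,0,0],[50,0,-5,0,0,0,0],[50,3,-4,0,0,0,0],[50,3,0,0,0,0,0],[50,0,0,0,0,0,0],[50,0,0,0,0,0,0]])

```text
clock: 23.1
tool_pos: [0.5696, 0.0033, 0.1241]
tcp_rot: [-0.02, 0.02, -0.707, 0.707]
force: [0.2, -0.6, -0.8]
opening: 0.5
```

Run:
```python
from h import *
st()
f,c=grab("wrist","w10")
cv2.imwrite("pics/w10z.png",cv2.resize(f,None,fx=1.56,fy=1.56,interpolation=cv2.INTER_CUBIC))
```

```text
t 23.1 p [0.5696 0.0033 0.1241] zyaw -86.7 ydir [ 0.0001 -0.0006 -1.    ] q [-0.0583  0.4204  1.555  -0.0006  1.1661  1.4551] F [ 0.1576 -0.6459 -0.8122] op 0.5
```

View pics/w10z.png

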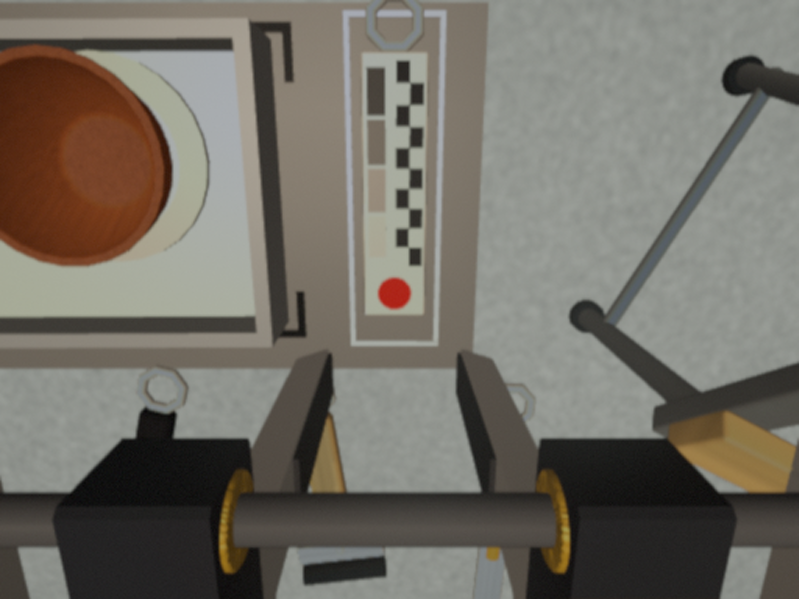

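Run:
```python
from h import *
c=cam("wrist"); Z=lambda p:((p[0]+.5)/1.56-.5,(p[1]+.5)/1.56-.5)
q=lambda p,z:onz(c,Z(p),z)[:2]
cs=[q(p,0) for p in((346,14),(444,14),(353,343),(436,343))]; m=sum(cs)/4; print('strip mark',m,np.linalg.norm(cs[0]-cs[2]),np.linalg.norm(cs[0]-cs[1]))
k=[q(p,.010) for p in((363,53),(428,53),(365,314),(424,314))]; ctr=sum(k)/4; u=(k[0]+k[1]-k[2]-k[3])/2; print('bar ctr',ctr,np.linalg.norm(u),'yaw',np.degrees(np.arctan2(u[1],u[0])))
u/=np.linalg.norm(u); print('origin',ctr+.013*u, 'delta',m-(ctr+.013*u))
```

```text
strip mark [0.628  0.0066] 0.18721656757495342 0.052375048038203524
bar ctr [0.6288 0.0065] 0.1439883626175545 yaw 3.1460660243444174
origin [0.6417 0.0073] delta [-0.0138 -0.0006]
```

Run:
```python
from h import *
plan([((.6417,.0073,.03),Rdown(-86.8),.06),((.6417,.0073,.004),None,.013)],50)
print(); plan([((.6279,.0067,.004),Rdown(-86.65),.005)],20,start=(np.array([.6417,.0073,.004]),Rdown(-86.8)))
```

```text
[[50,-3.61,4.69,0.01,-0,0.001,0],[50,-3.6,4.69,-0,-0.001,0.001,0],[50,-0,0.87,-0,0,0,0],[50,-0,0.87,-0,0,0,0],[50,-0.01,0.86,-0,0,0,0],[50,0,0,0,0,0,0],[50,0,0,0,0,0,0],[50,0,0,0,0,0,0],[50,0,0,0,0,0,0],[50,0,0,0,0,0,0]]

[[20,0.46,0,-0.01,0,-0.001,0],[20,0.46,0,-0,0,-0.001,0],[20,0.46,0,-0.01,0,-0.001,0],[20,0,0,0,0,0,0],[20,0,0,0,0,0,0],[20,0,0,0,0,0,0],[20,0,0,0,0,0,0],[20,0,0,0,0,0,0],[20,0,0,0,0,0,0],[20,0,0,0,0,0,0]]
```

Request:
servo_tool(series=[[50,-3.61,4.69,0.01,0,0.001,0],[50,-3.6,4.69,0,0,0.001,0],[50,0,0.87,0,0,0,0],[50,0,0.87,0,0,0,0],[50,-0.01,0.86,0,0,0,0],[50,0,0,0,0,0,0],[20,0,0,0,0,0,0],[20,0,0,0,0,0,0],[20,0,0,0,0,0,0],[20,0,0,0,0,0,0]], squeeze=20)

```text
clock: 24.4
tool_pos: [0.6416, 0.0072, 0.0052]
tcp_rot: [-0.02, 0.019, -0.707, 0.707]
force: [-2.9, 0.5, 5.9]
opening: 0.38
```

Request:
servo_tool(series=[[20,0.46,0,-0.01,0,-0.001,0],[20,0.46,0,0,0,-0.001,0],[20,0.46,0,-0.01,0,-0.001,0],[20,0,0,0,0,0,0],[20,0,0,0,0,0,0],[50,0,0,0,0,0,0],[50,0,0,0,0,0,0],[50,0,0,0,0,0,0],[50,0,-3,0,0,0,0],[50,0,-5,0,0,0,0]])

```text
clock: 25.65
tool_pos: [0.6263, 0.0067, 0.0835]
tcp_rot: [-0.019, 0.022, -0.707, 0.707]
force: [-0.8, 0.1, 1.0]
opening: 0.498
```

Request:
servo_tool(series=[[50,4,-5,0,0,0,0],[50,5,-5,0,0,0,0],[50,4,-4,-4,0,0,0],[50,4,-3,-4,0,0,0],[50,4,0,-4,0,0,0],[50,0,0,0,0,0,0],[50,0,0,0,0,0,0],[50,0,0,0,0,0,0],[50,0,0,0,0,0,0],[50,0,0,0,0,0,0]])

```text
clock: 26.9
tool_pos: [0.4229, 0.1098, 0.2424]
tcp_rot: [-0.02, 0.021, -0.707, 0.707]
force: [0.3, -0.0, -0.4]
opening: 0.502
```

Run:
```python
from h import *
st()
f,c=grab("wrist","w11")
cv2.imwrite("pics/w11z.png",cv2.resize(f,None,fx=1.56,fy=1.56,interpolation=cv2.INTER_CUBIC))
```

```text
t 26.9 p [0.4229 0.1098 0.2424] zyaw -86.7 ydir [-0.0006 -0.0007 -1.    ] q [ 0.1704  0.0145  1.7641 -0.0006  1.3637  1.6833] F [ 0.2618 -0.027  -0.3618] op 0.502
```

View pics/w11z.png

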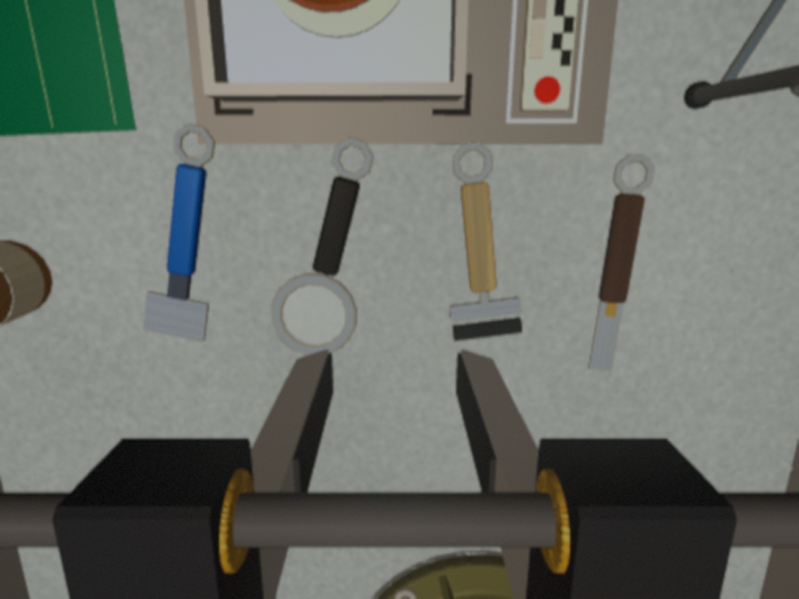

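Run:
```python
from h import *
c=cam("wrist"); Z=lambda p:((p[0]+.5)/1.56-.5,(p[1]+.5)/1.56-.5)
T={'scraper':((194,145),(181,274),.030),'magnifier':((352,159),(326.5,271),.020),'roller':((473,164),(483,290.5),.030),'palette':((634,173),(613.5,300),.030)}
for k,(e,h,L) in T.items():
    E=onz(c,Z(e),.008)[:2];H=onz(c,Z(h),.014)[:2]; d=H-E; n=np.linalg.norm(d); u=d/n
    print(k,'eye',E,'len',n,'exp',.075+L,'org',E+.075*u,'zyaw',np.degrees(np.arctan2(u[1],u[0]))+90)
```

```text
scraper eye [0.5006 0.2707] len 0.10326897975972218 exp 0.105 org [0.4262 0.2803] zyaw 262.60991743894533
magnifier eye [0.4974 0.1476] len 0.09124190507596096 exp 0.095 org [0.4237 0.1617] zyaw 259.146650544314
roller eye [0.4992 0.0525] len 0.10186422691551152 exp 0.105 org [0.4253 0.0396] zyaw -80.04795811589815
palette eye [ 0.4998 -0.0751] len 0.10273299020413622 exp 0.105 org [ 0.4248 -0.0747] zyaw 269.67906464567363
```

```bash
cat >> h.py <<'E'
ORG={'scraper':((.4262,.2803),-97.4,0),'magnifier':((.4237,.1617),-100.85,2),'roller':((.4253,.0396),-80.05,4),'palette':((.4248,-.0747),-90.3,3)}
def pick(k,d=0.):
    (x,y),a,_=ORG[k]; plan([((x,y,.07),Rdown(a),.06),((x,y,.0035),None,.018)],40)
def carry(k,z=.30):
    (x,y),a,i=ORG[k]; t=rk(i,.077,.085); s=arm.state(); up=np.array([x,y,.12]);
    v=t+Nw*.07
    plan([(up,None,.06),(v,Rrack,.06),(t,Rrack,.05)],10)
E
python3 -c "
from h import *
pick('magnifier')
for i in (0,2,3,4): print(i,rk(i,.077,.006))"
```

```text
[[40,-0.1,4.31,-1.3,-0,0.062,0],[40,-0.02,4.31,-1.29,-0,0.062,0],[40,0.06,4.31,-1.3,-0.001,0.062,0],[40,0.15,4.31,-1.29,0,0.062,0.001],[40,-0,1.66,0,0,0,0],[40,-0,1.66,0,0,0,0],[40,-0,1.67,0,0,0,0],[40,-0,1.66,0,0,0,0],[40,0,0,0,0,0,0],[40,0,0,0,0,0,0]]
0 [ 0.4401 -0.4386  0.1848]
2 [ 0.506  -0.2928  0.1848]
3 [ 0.539  -0.2199  0.1848]
4 [ 0.572  -0.147   0.1848]
```

Request:
servo_tool(series=[[40,-0.1,4.31,-1.3,0,0.062,0],[40,-0.02,4.31,-1.29,0,0.062,0],[40,0.06,4.31,-1.3,0,0.062,0],[40,0.15,4.31,-1.29,0,0.062,0],[40,0,1.66,0,0,0,0],[40,0,1.66,0,0,0,0],[40,0,1.67,0,0,0,0],[40,0,1.66,0,0,0,0],[40,0,0,0,0,0,0],[10,0,0,0,0,0,0]], squeeze=50)

```text
clock: 28.2
tool_pos: [0.4239, 0.1619, 0.0042]
tcp_rot: [0.067, -0.067, -0.704, 0.704]
force: [0.3, -0.4, 1.1]
opening: 0.328
```

Run:
```python
from h import *
st()
f,c=grab("wrist","w12")
```

```text
t 28.2 p [0.4239 0.1619 0.0042] zyaw -100.9 ydir [ 0.0004 -0.0004 -1.    ] q [ 0.2845  0.3825  1.9551 -0.0007  0.8038  2.0452] F [ 0.2793 -0.3969  1.1103] op 0.328
```

View pics/w12.png

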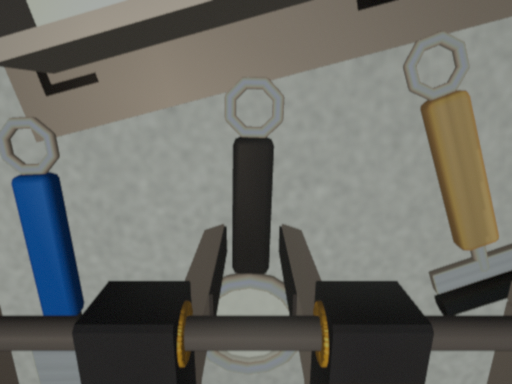

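Run:
```python
from h import *
carry('magnifier')
```

```text
[[10,0,-5.78,0.02,0,0,0],[10,0.01,-5.79,0.01,0,0,0],[10,-0.8,-2.13,5.08,0.012,0.028,0.098],[10,-1.15,-1.96,5.08,0.011,0.028,0.097],[10,-1.46,-1.79,5.06,0.012,0.028,0.098],[10,-1.78,-1.57,5.03,0.011,0.028,0.097],[10,-2.05,-1.32,5,0.012,0.028,0.098],[10,-2.32,-1.05,4.95,0.011,0.028,0.098],[10,-2.53,-0.76,4.89,0.012,0.028,0.097],[10,-2.74,-0.45,4.83,0.011,0.027,0.098]]
[[10,0,3.5,0,0,0,-0],[10,0,3.5,0,0,0,-0],[10,0,0,0,0,0,0],[10,0,0,0,0,0,0],[10,0,0,0,0,0,0],[10,0,0,0,0,0,0],[10,0,0,0,0,0,0],[10,0,0,0,0,0,0],[10,0,0,0,0,0,0],[10,0,0,0,0,0,0]]
```

Request:
servo_tool(series=[[10,0,0,0,0,0,0],[10,0,0,0,0,0,0],[10,0,-5.78,0.02,0,0,0],[10,0.01,-5.79,0.01,0,0,0],[10,-0.8,-2.13,5.08,0.012,0.028,0.098],[10,-1.15,-1.96,5.08,0.011,0.028,0.097],[10,-1.46,-1.79,5.06,0.012,0.028,0.098],[10,-1.78,-1.57,5.03,0.011,0.028,0.097],[10,-2.05,-1.32,5,0.012,0.028,0.098],[10,-2.32,-1.05,4.95,0.011,0.028,0.098]])

```text
clock: 29.5
tool_pos: [0.4128, -0.1481, 0.2482]
tcp_rot: [-0.08, -0.324, -0.621, 0.709]
force: [0.9, 0.1, -1.1]
opening: 0.231
```

```bash
cat >> h.py <<'E'
def over(k,h=.085,n=.03,claw=10,s=.077):
    i=ORG[k][2]; t=rk(i,s,h); plan([(t+Nw*n,Rrack,.06),(t,Rrack,.05)],claw)
E
python3 - <<'E'
from h import *
st(); over('magnifier')
E
```

```text
t 29.5 p [ 0.4128 -0.1481  0.2482] zyaw -111.1 ydir [ 0.5163 -0.2157 -0.8288] q [-0.445  -0.3329  2.1519  0.0413  0.7297  1.466 ] F [ 0.9024  0.1438 -1.1483] op 0.231
[[10,-2.9,1.25,4.87,0.011,0.028,0.096],[10,-2.91,1.58,4.77,0.011,0.028,0.095],[10,0,3,-0,-0,-0,0],[10,0,0,0,0,0,0],[10,0,0,0,0,0,0],[10,0,0,0,0,0,0],[10,0,0,0,0,0,0],[10,0,0,0,0,0,0],[10,0,0,0,0,0,0],[10,0,0,0,0,0,0]]
```

Request:
servo_tool(series=[[10,-2.9,1.25,4.87,0.011,0.028,0.096],[10,-2.91,1.58,4.77,0.011,0.028,0.095],[10,0,3,0,0,0,0],[10,0,0,0,0,0,0],[10,0,0,0,0,0,0],[10,0,0,0,0,0,0],[10,0,0,0,0,0,0],[10,0,0,0,0,0,0],[10,0,0,0,0,0,0],[10,0,0,0,0,0,0]])

```text
clock: 30.75
tool_pos: [0.4557, -0.2683, 0.239]
tcp_rot: [-0.125, -0.401, -0.583, 0.696]
force: [0.0, 0.0, 0.0]
opening: 0.225
```

```bash
cat >> h.py <<'E'
def chk(k,name,s=.077,hh=.085):
    i=ORG[k][2]; st(); t=rk(i,s,hh); S=arm.state(); R=q2R(S['tcp_rot']); print('err tool',R.T@(t-S['tool_pos']))
    f,c=grab("wrist",name); print('peg base,tip',proj(c,[rk(i,0,0),rk(i,0,.045)]).round(1).tolist(),'eye exp',proj(c,S['tool_pos']+R@np.array([-.075,-.004,0])).round(1).tolist())
E
python3 - <<'E'
from h import *
chk('magnifier','w13')
E
```

```text
t 30.75 p [ 0.4557 -0.2683  0.239 ] zyaw -114.3 ydir [ 0.6415 -0.2895 -0.7104] q [-0.7004 -0.1399  2.1059  0.4528  0.4548  0.9608] F [0.0055 0.0096 0.0138] op 0.225
err tool [-0.0012 -0.0011  0.0016]
peg base,tip [[254.9, 100.6], [255.3, 101.1]] eye exp [[252.8, 108.2]]
```

View pics/w13.png

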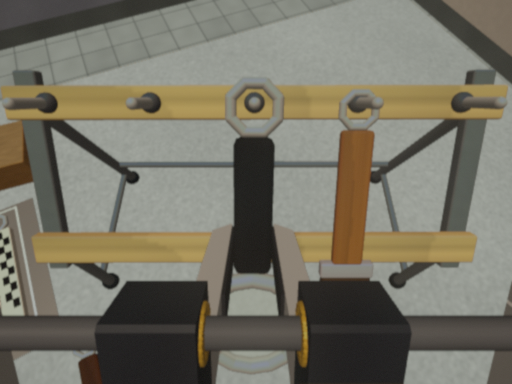

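Request:
servo_tool(series=[[10,0,1.6,0,0,0,0],[10,0,1.6,0,0,0,0],[10,0,1.6,0,0,0,0],[10,0,1.6,0,0,0,0],[10,0,1.3,0,0,0,0],[10,0,0,0,0,0,0],[10,0,0,0,0,0,0],[40,0,0,0,0,0,0],[40,0,0,0,0,0,0],[40,0,0,0,0,0,0]])

```text
clock: 32.05
tool_pos: [0.5051, -0.2906, 0.1846]
tcp_rot: [-0.125, -0.401, -0.583, 0.696]
force: [0.3, 0.5, -0.7]
opening: 0.395
```

Run:
```python
from h import *
chk('magnifier','w14',hh=.006)
```

```text
t 32.05 p [ 0.5051 -0.2906  0.1846] zyaw -114.3 ydir [ 0.6418 -0.2898 -0.71  ] q [-0.6627  0.0727  2.0447  0.5855  0.3059  0.8368] F [ 0.3439  0.4772 -0.7411] op 0.395
err tool [-0.0014  0.0011  0.0016]
peg base,tip [[255.7, 101.4], [256.5, 102.3]] eye exp [[252.8, 108.2]]
```

View pics/w14.png

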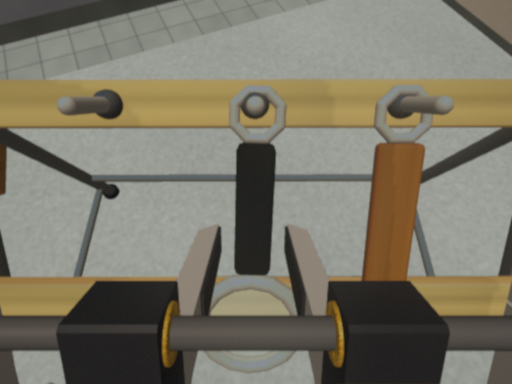

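Request:
servo_tool(series=[[40,0,-2,0,0,0,0],[40,0,-4,0,0,0,0],[40,0,-5,0,0,0,0],[40,0,-3,-5,0,0,0],[40,0,0,-5,0,0,-0.12],[40,0,0,-5,0,0,-0.15],[40,0,0,-5,0,0,-0.15],[40,0,0,-5,0,0,-0.15],[40,0,0,0,0,0,-0.15],[40,0,0,0,0,0,0]])

```text
clock: 33.35
tool_pos: [0.5168, -0.0318, 0.2809]
tcp_rot: [0.123, -0.172, -0.687, 0.695]
force: [0.1, 0.0, -0.4]
opening: 0.402
```

Run:
```python
from h import *
st()
f,c=grab("wrist","w15")
pick('roller')
```

```text
t 33.35 p [ 0.5168 -0.0318  0.2809] zyaw -114.1 ydir [ 0.0657 -0.0257 -0.9975] q [-0.123   0.1375  1.545  -0.0177  1.3907  1.871 ] F [ 0.0803  0.0083 -0.3664] op 0.402
[[40,2.55,4.05,-0.55,-0.004,-0.119,-0.014],[40,2.41,4.08,-0.83,-0.003,-0.119,-0.015],[40,2.23,4.13,-1.09,-0.004,-0.119,-0.014],[40,2.03,4.16,-1.33,-0.004,-0.119,-0.014],[40,1.8,4.19,-1.54,-0.004,-0.119,-0.015],[40,0,1.66,0,0,0,0],[40,0,1.66,0,0,0,0],[40,0,1.67,0,0,0,0],[40,0,1.66,0,0,0,0],[40,0,0,0,0,0,0]]
```

View pics/w15.png

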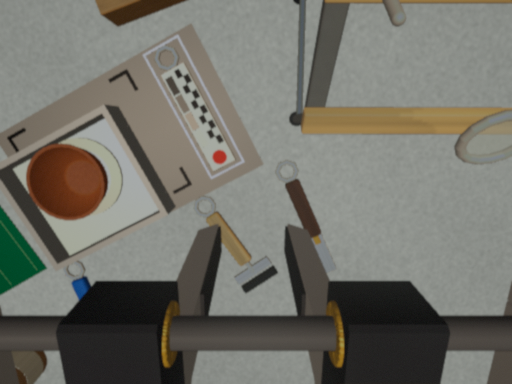

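Run:
```python
from h import *
grab("top","t5",(90,110,290,290),4)
plan([((.47,.24,.29),Rdown(3),.06,)],36,rot=.18)
```

```text
[[36,1.27,-0.16,-1.91,-0.006,-0.17,-0.004],[36,0.92,-0.14,-2.1,-0.006,-0.171,-0.004],[36,0.56,-0.13,-2.23,-0.006,-0.17,-0.004],[36,0.17,-0.11,-2.29,-0.007,-0.17,-0.004],[36,-0.22,-0.09,-2.29,-0.006,-0.17,-0.005],[36,-0.6,-0.09,-2.21,-0.006,-0.171,-0.004],[36,-0.97,-0.07,-2.09,-0.006,-0.17,-0.004],[36,-1.31,-0.07,-1.89,-0.006,-0.17,-0.004],[36,-1.61,-0.06,-1.64,-0.006,-0.171,-0.004],[36,-1.87,-0.06,-1.34,-0.006,-0.17,-0.004]]
[[36,-2.06,-0.06,-1.01,-0.007,-0.17,-0.005],[36,-2.21,-0.07,-0.65,-0.006,-0.17,-0.004],[36,0,0,0,0,0,0],[36,0,0,0,0,0,0],[36,0,0,0,0,0,0],[36,0,0,0,0,0,0],[36,0,0,0,0,0,0],[36,0,0,0,0,0,0],[36,0,0,0,0,0,0],[36,0,0,0,0,0,0]]
```

View pics/t5.png

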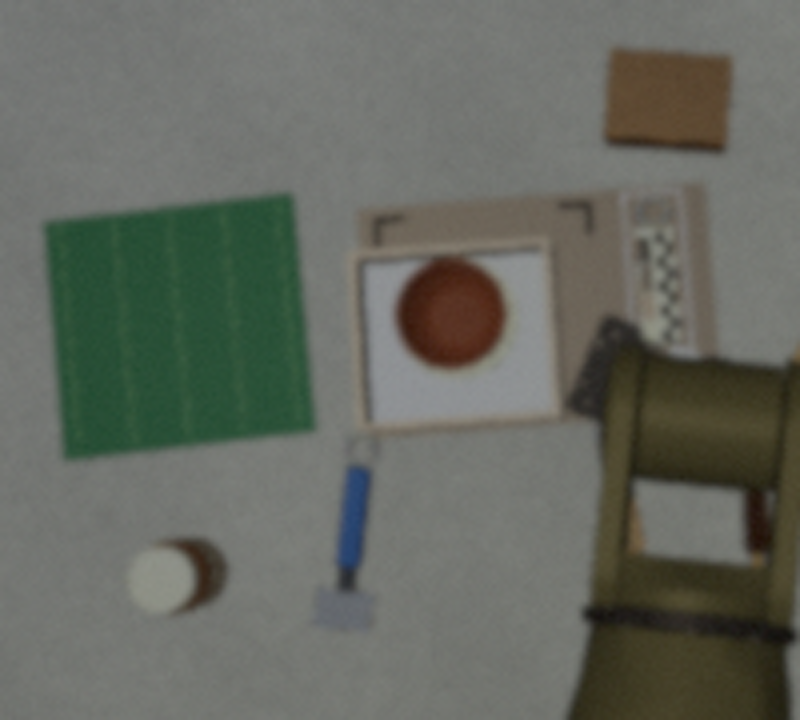

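Request:
servo_tool(series=[[36,1.27,-0.16,-1.91,-0.006,-0.17,-0.004],[36,0.92,-0.14,-2.1,-0.006,-0.171,-0.004],[36,0.56,-0.13,-2.23,-0.006,-0.17,-0.004],[36,0.17,-0.11,-2.29,-0.007,-0.17,-0.004],[36,-0.22,-0.09,-2.29,-0.006,-0.17,-0.005],[36,-0.6,-0.09,-2.21,-0.006,-0.171,-0.004],[36,-0.97,-0.07,-2.09,-0.006,-0.17,-0.004],[36,-1.31,-0.07,-1.89,-0.006,-0.17,-0.004],[36,-1.61,-0.06,-1.64,-0.006,-0.171,-0.004],[36,-1.87,-0.06,-1.34,-0.006,-0.17,-0.004]])

```text
clock: 34.7
tool_pos: [0.477, 0.1952, 0.2898]
tcp_rot: [-0.431, 0.419, -0.565, 0.566]
force: [0.4, 0.5, -0.0]
opening: 0.362
```

Request:
servo_tool(series=[[36,-2.06,-0.06,-1.01,-0.007,-0.17,-0.005],[36,-2.21,-0.07,-0.65,-0.006,-0.17,-0.004],[36,0,0,0,0,0,0],[36,0,0,0,0,0,0],[36,0,0,0,0,0,0],[36,0,0,0,0,0,0],[36,0,0,0,0,0,0],[36,0,0,0,0,0,0],[36,0,0,0,0,0,0],[36,0,0,0,0,0,0]])

```text
clock: 35.95
tool_pos: [0.4699, 0.2404, 0.2908]
tcp_rot: [-0.513, 0.513, -0.487, 0.486]
force: [0.1, -0.7, 0.0]
opening: 0.358
```

Run:
```python
from h import *
st()
f,c=grab("wrist","w16")
cv2.imwrite("pics/w16z.png",cv2.resize(f,None,fx=1.56,fy=1.56,interpolation=cv2.INTER_CUBIC))
```

```text
t 35.95 p [0.4699 0.2404 0.2908] zyaw 3.0 ydir [-0.0021  0.0008 -1.    ] q [0.4027 0.1992 1.4494 0.0016 1.4945 0.3499] F [ 0.0623 -0.7283  0.0201] op 0.358
```

View pics/w16z.png

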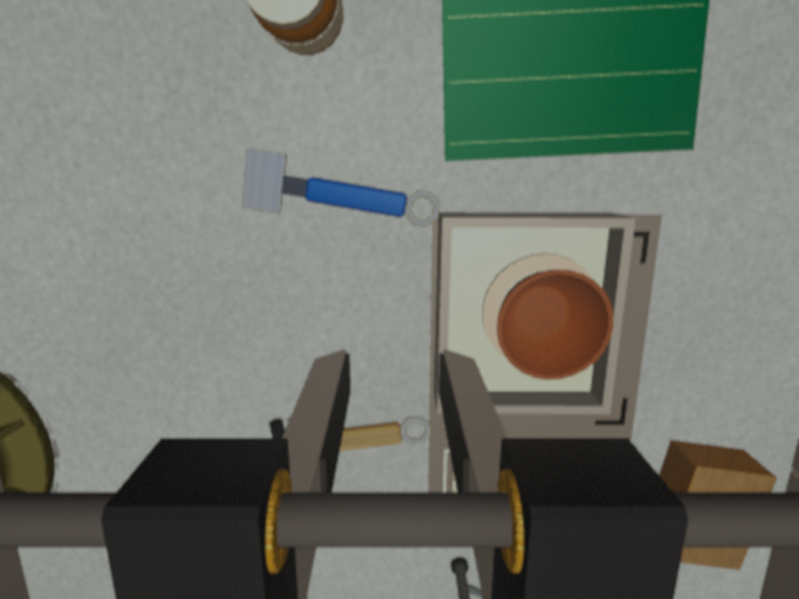

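Run:
```python
from h import *
f=np.load("pics/w16.npy"); cv2.imwrite("pics/w16y.png",cv2.resize(f[125:285,265:435],None,fx=4,fy=3.7,interpolation=cv2.INTER_CUBIC))
```

```text
(no output)
```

View pics/w16y.png

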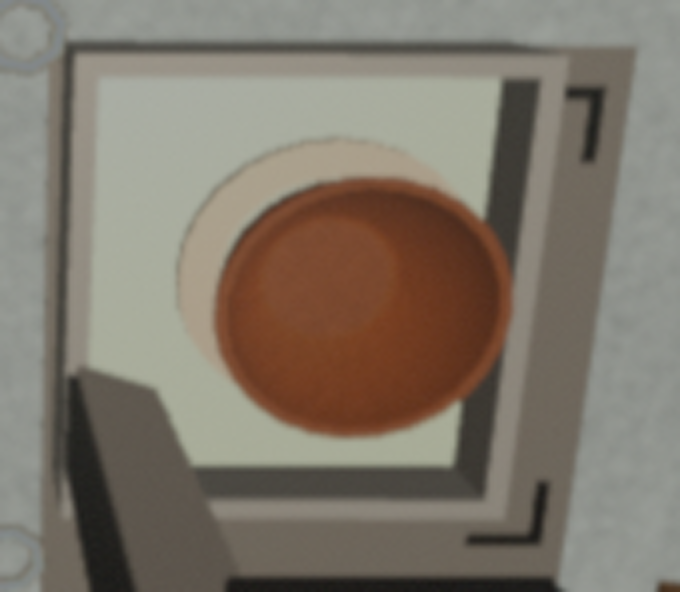

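Run:
```python
from h import *
c=cam("wrist"); Z=lambda p:((p[0]+.5)/4-.5+265,(p[1]+.5)/3.7-.5+125)
q=lambda p,z=.045:onz(c,Z(p),z)[:2]
NL,FL,FR=q((76,56)),q((568,57)),q((506,519))
ux=FL-NL; uy=FL-FR; print(np.linalg.norm(ux),np.linalg.norm(uy),np.degrees(np.arctan2(ux[1],ux[0])),np.degrees(np.arctan2(-uy[0],uy[1])))
ctr=(NL+FR)/2; print('ctr',ctr,'base NL',q((68,45),0))
yaw=(np.degrees(np.arctan2(ux[1],ux[0]))*.5+.5*np.degrees(np.arctan2(-uy[0],uy[1]))); a=np.radians(yaw); g=ctr-.0755*np.array([np.cos(a),np.sin(a)]); print(yaw,g)
Z2=lambda p:((p[0]+.5)/1.56-.5,(p[1]+.5)/1.56-.5)
print('scraper eye',onz(c,Z2((422,208)),.008),'handle end',onz(c,Z2((307,189)),.014))
plan([((*g,.07),Rdown(yaw)),((*g,.024),None,.02)],36)
```

```text
0.15933114005883262 0.17933977890807087 2.9464306064354866 3.2511302647710454
ctr [0.5924 0.1872] base NL [0.5091 0.2717]
3.098780435603266 [0.5171 0.1831]
scraper eye [0.4921 0.2767 0.008 ] handle end [0.3899 0.2883 0.014 ]
[[36,1.2,4.41,0.89,0,-0,-0],[36,1.2,4.42,0.89,0.001,-0.001,-0],[36,1.19,4.41,0.89,0,0,-0.001],[36,1.2,4.42,0.88,0.001,-0,0],[36,1.19,4.42,0.88,-0,-0,0],[36,0,1.53,-0,0,0,0],[36,0,1.53,-0,0,0,0],[36,0,1.54,-0,0,0,0],[36,0,0,0,0,0,0],[36,0,0,0,0,0,0]]
```

Request:
servo_tool(series=[[36,1.2,4.41,0.89,0,0,0],[36,1.2,4.42,0.89,0,0,0],[36,1.19,4.41,0.89,0,0,0],[36,1.2,4.42,0.88,0,0,0],[36,1.19,4.42,0.88,0,0,0],[36,0,1.53,0,0,0,0],[36,0,1.53,0,0,0,0],[36,0,1.54,0,0,0,0],[0,0,0,0,0,0,0],[0,0,0,0,0,0,0]], squeeze=45)

```text
clock: 37.25
tool_pos: [0.5171, 0.1835, 0.0246]
tcp_rot: [0.513, -0.513, 0.487, -0.486]
force: [-0.1, -0.2, 0.0]
opening: 0.186
```

Run:
```python
from h import *
st()
# move tray ctr from (.5924,.1872) to (.6196,.1612), yaw 3.1->3.35
s=arm.state()
plan([((s['tool_pos'][0]+.0268,s['tool_pos'][1]-.0263,.024),Rdown(3.35),.012)],0)
```

```text
t 37.25 p [0.5171 0.1835 0.0246] zyaw 3.0 ydir [-0.001   0.0012 -1.    ] q [0.2736 0.5146 1.6818 0.0017 0.9458 0.2196] F [-0.1143 -0.2141  0.0423] op 0.186
[[0,0.69,0.01,0.63,0,-0.001,-0],[0,0.69,0.02,0.64,0,-0.002,-0.001],[0,0.7,0.01,0.63,0.001,-0.001,0],[0,0.69,0.02,0.63,-0,-0.002,-0],[0,0,0,0,0,0,0],[0,0,0,0,0,0,0],[0,0,0,0,0,0,0],[0,0,0,0,0,0,0],[0,0,0,0,0,0,0],[0,0,0,0,0,0,0]]
```

Request:
servo_tool(series=[[0,0,0,0,0,0,0],[0,0,0,0,0,0,0],[0,0.69,0.01,0.63,0,-0.001,0],[0,0.69,0.01,0.64,0,-0.002,0],[0,0.7,0.01,0.63,0,-0.001,0],[0,0.69,0.01,0.63,0,-0.002,0],[0,0,0,0,0,0,0],[0,0,0,0,0,0,0],[0,0,0,0,0,0,0],[0,0,0,0,0,0,0]])

```text
clock: 38.5
tool_pos: [0.5446, 0.157, 0.0246]
tcp_rot: [0.515, -0.514, 0.485, -0.485]
force: [1.5, -0.3, 5.9]
opening: 0.078
```

Run:
```python
from h import *
st()
f,c=grab("wrist","w17"); cv2.imwrite("pics/w17z.png",cv2.resize(f[40:140,170:330],None,fx=5,fy=5,interpolation=cv2.INTER_CUBIC))
```

```text
t 38.5 p [0.5446 0.157  0.0246] zyaw 3.4 ydir [ 0.0011  0.0012 -1.    ] q [0.2156 0.5468 1.6293 0.0012 0.9641 0.1558] F [ 1.5206 -0.322   5.894 ] op 0.078
```

View pics/w17z.png

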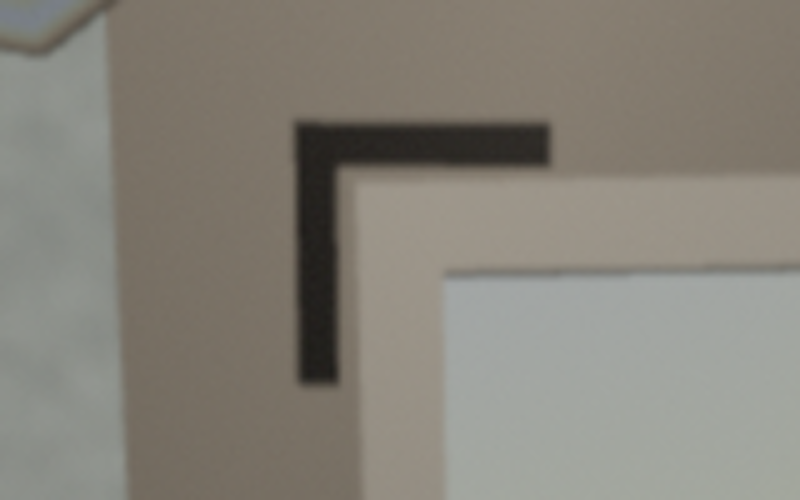

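Run:
```python
from h import *
c=cam("wrist"); Z=lambda p:((p[0]+.5)/5-.5+170,(p[1]+.5)/5-.5+40)
q=lambda p,z:onz(c,Z(p),z)[:2]
a=np.radians(3.35); R=np.array([[np.cos(a),-np.sin(a)],[np.sin(a),np.cos(a)]])
i=q((336,165),0); t=q((356,179),.045); t2=q((790,175),.045); t3=q((362,490),.045)
j=q((548,164),0); k=q((337,380),0)
ang=lambda d:np.degrees(np.arctan2(d[1],d[0]))
print(i,t,R.T@(t-i),'tray x yaw',ang(t2-t),'y',ang(t-t3)-90,'angle yaw',ang(j-i),ang(i-k)-90)
```

```text
[0.5294 0.2515] [0.5334 0.2471] [ 0.0038 -0.0047] tray x yaw 3.936858667987975 y 4.0471378509461005 angle yaw 3.693637309115978 2.9684835384127126
```

Run:
```python
from h import *
p=np.array([.5446,.157,.0246])
plan([(p+[0,0,.03],None,.03),(p+[0,0,.115],None,.06),((.46,.09,.17),Rdown(-50),.06),((.4253,.0396,.13),Rdown(-80),.06)],36,rot=.18)
```

```text
[[36,0,-1.5,0,0,0,0],[36,0,-1.5,0,0,0,0],[36,-0,-4.25,0.01,0,0,0],[36,-0.01,-4.25,0,0,0,0],[36,1.03,-0.51,-1.47,-0,0.155,-0],[36,1.25,-0.51,-1.3,-0,0.156,-0.001],[36,1.43,-0.51,-1.09,-0,0.155,0],[36,1.58,-0.51,-0.85,-0,0.155,-0],[36,1.7,-0.5,-0.6,-0,0.156,-0],[36,1.77,-0.51,-0.32,-0,0.155,-0.001]]
[[36,1.97,1.33,0.54,-0,0.174,0],[36,1.84,1.34,0.88,-0,0.175,0],[36,1.66,1.33,1.18,-0,0.174,-0],[36,0,0,0,0,0,0],[36,0,0,0,0,0,0],[36,0,0,0,0,0,0],[36,0,0,0,0,0,0],[36,0,0,0,0,0,0],[36,0,0,0,0,0,0],[36,0,0,0,0,0,0]]
```

Request:
servo_tool(series=[[36,0,0,0,0,0,0],[36,0,0,0,0,0,0],[36,0,0,0,0,0,0],[36,0,-1.5,0,0,0,0],[36,0,-1.5,0,0,0,0],[36,0,-4.25,0,0,0,0],[36,0,-4.25,0,0,0,0],[36,1.03,-0.51,-1.47,0,0.155,0],[36,1.25,-0.51,-1.3,0,0.156,0],[36,1.43,-0.51,-1.09,0,0.155,0]])

```text
clock: 39.8
tool_pos: [0.5011, 0.1231, 0.1552]
tcp_rot: [0.387, -0.387, 0.592, -0.591]
force: [-0.6, 0.4, 0.7]
opening: 0.359
```

Request:
servo_tool(series=[[36,1.58,-0.51,-0.85,0,0.155,0],[36,1.7,-0.5,-0.6,0,0.156,0],[36,1.77,-0.51,-0.32,0,0.155,0],[36,1.97,1.33,0.54,0,0.174,0],[36,1.84,1.34,0.88,0,0.175,0],[36,1.66,1.33,1.18,0,0.174,0],[40,0,0,0,0,0,0],[40,0,0,0,0,0,0],[40,0,0,0,0,0,0],[40,0,0,0,0,0,0]])

```text
clock: 41.05
tool_pos: [0.4247, 0.0398, 0.1293]
tcp_rot: [0.062, -0.063, 0.705, -0.704]
force: [0.1, -0.2, 0.2]
opening: 0.398
```

Run:
```python
from h import *
st()
f,c=grab("wrist","w18");
pick('roller')
p=proj(c,[(.4992,.0525,.007),(.4253,.0396,.014)]); print(p)
```

```text
t 41.05 p [0.4247 0.0398 0.1293] zyaw -79.9 ydir [-0.0016  0.0009 -1.    ] q [0.0069 0.1115 1.9389 0.001  1.0927 1.4013] F [ 0.1407 -0.154   0.1774] op 0.398
[[40,-0.08,5.92,0.04,0.001,0.002,0.002],[40,0,1.66,-0,0,0,0],[40,0,1.67,-0,0,0,0],[40,0,1.66,-0,0,0,0],[40,0,1.66,-0,0,0,0],[40,0,0,0,0,0,0],[40,0,0,0,0,0,0],[40,0,0,0,0,0,0],[40,0,0,0,0,0,0],[40,0,0,0,0,0,0]]
[[253.7232 103.5992]
 [253.3464 186.8291]]
```

View pics/w18.png

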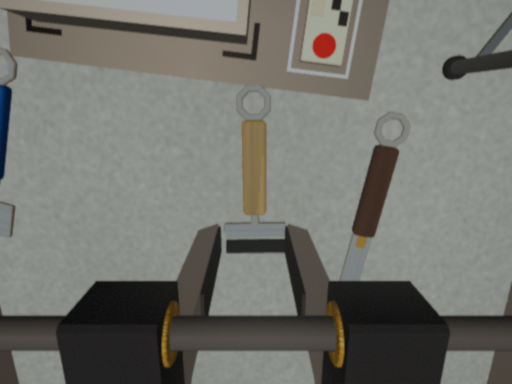

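Request:
servo_tool(series=[[40,-0.08,5.92,0.04,0,0.002,0.002],[40,0,1.66,0,0,0,0],[40,0,1.67,0,0,0,0],[40,0,1.66,0,0,0,0],[40,0,1.66,0,0,0,0],[40,0,0,0,0,0,0],[10,0,0,0,0,0,0],[10,0,0,0,0,0,0],[10,0,0,0,0,0,0],[10,0,0,0,0,0,0]], squeeze=50)

```text
clock: 42.35
tool_pos: [0.4255, 0.0394, 0.004]
tcp_rot: [0.061, -0.06, 0.705, -0.704]
force: [-0.7, 0.8, 6.7]
opening: 0.226
```

Run:
```python
from h import *
st();carry('roller')
```

```text
t 42.35 p [0.4255 0.0394 0.004 ] zyaw -80.1 ydir [ 0.0011  0.0013 -1.    ] q [0.0057 0.3362 2.0258 0.0018 0.7785 1.4028] F [-0.7081  0.7741  6.6765] op 0.226
[[10,0,-5.8,-0.02,0,0,0],[10,0,-5.8,-0.02,0,0,0],[10,-0.43,-2.84,2.49,0.039,0.094,0.127],[10,-1.01,-2.65,2.54,0.04,0.094,0.127],[10,-1.57,-2.38,2.51,0.039,0.095,0.126],[10,-2.08,-2.06,2.42,0.039,0.094,0.127],[10,-2.55,-1.67,2.28,0.04,0.094,0.127],[10,-2.93,-1.23,2.08,0.039,0.094,0.126],[10,-0,3.5,0,-0,0,0],[10,-0,3.5,0,-0,0,0]]
```

Request:
servo_tool(series=[[10,0,-5.8,-0.02,0,0,0],[10,0,-5.8,-0.02,0,0,0],[10,-0.43,-2.84,2.49,0.039,0.094,0.127],[10,-1.01,-2.65,2.54,0.04,0.094,0.127],[10,-1.57,-2.38,2.51,0.039,0.095,0.126],[10,-2.08,-2.06,2.42,0.039,0.094,0.127],[10,-2.55,-1.67,2.28,0.04,0.094,0.127],[10,-2.93,-1.23,2.08,0.039,0.094,0.126],[10,0,3.5,0,0,0,0],[10,0,0,0,0,0,0]])

```text
clock: 43.6
tool_pos: [0.498, -0.1141, 0.2629]
tcp_rot: [-0.125, -0.401, -0.582, 0.697]
force: [0.2, 1.2, -2.1]
opening: 0.233
```

Run:
```python
from h import *
chk('roller','w19',hh=.120)
over('roller',n=0.001)
```

```text
t 43.6 p [ 0.498  -0.1141  0.2629] zyaw -114.4 ydir [ 0.6405 -0.2914 -0.7105] q [-0.2202 -0.2057  2.1006 -0.3079  0.4969  1.9891] F [ 0.1519  1.2349 -2.1232] op 0.233
err tool [-0.002  -0.0015 -0.0004]
peg base,tip [[252.2, 99.3], [252.1, 99.6]] eye exp [[252.8, 108.2]]
[[10,-0.16,3.33,-0.03,-0.001,0.001,0.004],[10,0,0.1,0,-0,-0,-0],[10,0,0,0,0,0,0],[10,0,0,0,0,0,0],[10,0,0,0,0,0,0],[10,0,0,0,0,0,0],[10,0,0,0,0,0,0],[10,0,0,0,0,0,0],[10,0,0,0,0,0,0],[10,0,0,0,0,0,0]]
```

View pics/w19.png

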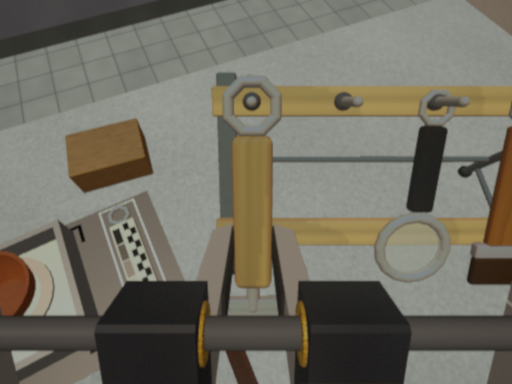

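Request:
servo_tool(series=[[10,-0.16,3.3,0,0,0,0.004],[10,0,1.6,0,0,0,0],[10,0,1.6,0,0,0,0],[10,0,1.6,0,0,0,0],[10,0,1.6,0,0,0,0],[10,0,1.4,0,0,0,0],[10,0,0,0,0,0,0],[10,0,0,0,0,0,0],[40,0,0,0,0,0,0],[40,0,0,0,0,0,0]])

```text
clock: 44.9
tool_pos: [0.5711, -0.1466, 0.1881]
tcp_rot: [-0.128, -0.403, -0.581, 0.696]
force: [-0.2, 0.1, 0.1]
opening: 0.386
```

Run:
```python
from h import *
chk('roller','w20',hh=.006)
```

```text
t 44.9 p [ 0.5711 -0.1466  0.1881] zyaw -114.3 ydir [ 0.6464 -0.2928 -0.7046] q [-0.2597  0.0879  2.0224 -0.4455  0.275   2.1177] F [-0.224   0.138   0.1021] op 0.386
err tool [0.0016 0.003  0.    ]
peg base,tip [[252.9, 107.0], [253.0, 108.9]] eye exp [[252.8, 108.2]]
```

View pics/w20.png

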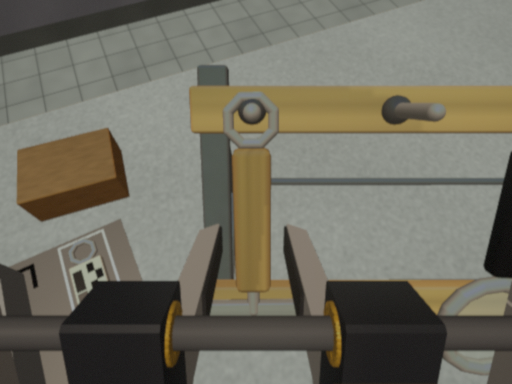

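Hung. Retreat and go to the palette.

Run:
```python
from h import *
s=arm.state();p=s['tool_pos']
plan([(p+Nw*.02,None,.02),(p+Nw*.11,None,.05),((.4248,-.0747,.22),Rdown(-90.3),.06)],40,rot=.18)
```

```text
[[40,-0.01,-2,0,0,0,0],[40,-0.01,-4.5,0,0,0,0],[40,-0.02,-4.5,0,0,0,0],[40,1.85,-0.56,-0.11,-0.033,-0.079,-0.155],[40,1.9,-0.27,-0.26,-0.033,-0.08,-0.156],[40,1.89,0.04,-0.43,-0.034,-0.079,-0.155],[40,1.82,0.35,-0.56,-0.033,-0.08,-0.155],[40,1.69,0.64,-0.69,-0.033,-0.079,-0.156],[40,0,0,0,0,0,0],[40,0,0,0,0,0,0]]
```

Request:
servo_tool(series=[[40,0,-2,0,0,0,0],[40,0,-4.5,0,0,0,0],[40,0,-4.5,0,0,0,0],[40,1.85,-0.56,-0.11,-0.033,-0.079,-0.155],[40,1.9,-0.27,-0.26,-0.033,-0.08,-0.156],[40,1.89,0.04,-0.43,-0.034,-0.079,-0.155],[40,1.82,0.35,-0.56,-0.033,-0.08,-0.155],[40,1.69,0.64,-0.69,-0.033,-0.079,-0.156],[40,0,0,0,0,0,0],[40,0,0,0,0,0,0]])

```text
clock: 46.2
tool_pos: [0.4248, -0.0747, 0.2195]
tcp_rot: [0.002, -0.003, -0.707, 0.707]
force: [0.2, -0.5, 0.3]
opening: 0.401
```

Run:
```python
from h import *
st()
f,c=grab("wrist","w21")
print(proj(c,[(.4998,-.0751,.007),(.4248,-.0747,.014)]))
pick('palette')
```

```text
t 46.2 p [ 0.4248 -0.0747  0.2195] zyaw -90.4 ydir [ 0.0023 -0.0007 -1.    ] q [-0.2589  0.0175  1.8148 -0.0001  1.3068  1.3187] F [ 0.1818 -0.4811  0.3105] op 0.401
[[252.5893 103.8661]
 [252.6382 168.5687]]
[[40,0.01,4.99,-0,-0,-0,-0.001],[40,0,4.99,-0.01,-0,-0.001,-0],[40,0,4.98,0,-0.001,-0,-0.001],[40,0,1.66,0,0,0,0],[40,0,1.67,0,0,0,0],[40,0,1.66,0,0,0,0],[40,0,1.66,0,0,0,0],[40,0,0,0,0,0,0],[40,0,0,0,0,0,0],[40,0,0,0,0,0,0]]
```

View pics/w21.png

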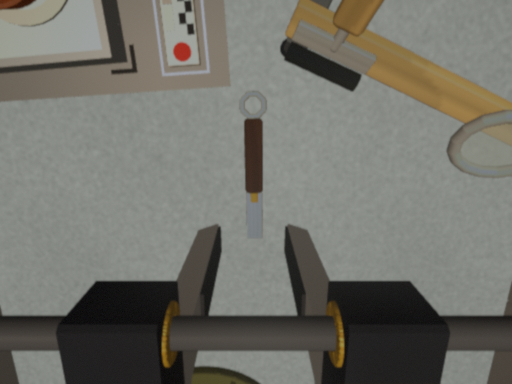

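Request:
servo_tool(series=[[40,1.5,4.99,0,0,0,0],[40,0,4.99,0,0,0,0],[40,0,4.98,0,0,0,0],[40,0,1.66,0,0,0,0],[40,0,1.67,0,0,0,0],[40,0,1.66,0,0,0,0],[40,0,1.66,0,0,0,0],[10,0,0,0,0,0,0],[10,0,0,0,0,0,0],[10,0,0,0,0,0,0]])

```text
clock: 47.5
tool_pos: [0.4098, -0.0746, 0.004]
tcp_rot: [0.002, -0.002, -0.707, 0.707]
force: [-1.1, 0.3, 5.3]
opening: 0.228
```

Run:
```python
from h import *
st()
s=arm.state(); p=s['tool_pos']; t=rk(3,.092,.085)
plan([(p+[-.01,0,.16],None,.055),(t+Nw*.05,Rrack,.06),(t+Nw*.02,Rrack,.05)],10)
```

```text
t 47.5 p [ 0.4098 -0.0746  0.004 ] zyaw -90.3 ydir [ 0.0007 -0.0003 -1.    ] q [-0.268   0.3173  2.0536 -0.0002  0.7699  1.3084] F [-1.0858  0.3263  5.3191] op 0.228
[[10,0.33,-5.33,0,0,0,0],[10,0.33,-5.34,0.01,0,0,0],[10,0.33,-5.33,0,0,0,0],[10,-0.78,-1.69,1.72,0.027,0.066,0.129],[10,-1.11,-1.52,1.7,0.028,0.066,0.129],[10,-1.4,-1.31,1.65,0.027,0.067,0.128],[10,-1.66,-1.07,1.59,0.028,0.066,0.129],[10,-1.88,-0.8,1.49,0.027,0.066,0.129],[10,-2.07,-0.51,1.39,0.028,0.067,0.129],[10,0.01,3,-0,-0,-0,-0]]
```

Request:
servo_tool(series=[[10,0.33,-5.33,0,0,0,0],[10,0.33,-5.34,0,0,0,0],[10,0.33,-5.33,0,0,0,0],[10,-0.78,-1.69,1.72,0.027,0.066,0.129],[10,-1.11,-1.52,1.7,0.028,0.066,0.129],[10,-1.4,-1.31,1.65,0.027,0.067,0.128],[10,-1.66,-1.07,1.59,0.028,0.066,0.129],[10,-1.88,-0.8,1.49,0.027,0.066,0.129],[10,-2.07,-0.51,1.39,0.028,0.067,0.129],[10,0,0,0,0,0,0]])

```text
clock: 48.75
tool_pos: [0.4456, -0.1779, 0.2648]
tcp_rot: [-0.126, -0.402, -0.582, 0.696]
force: [0.4, -0.4, -0.6]
opening: 0.228
```

Run:
```python
from h import *
chk('palette','w22',s=.092,hh=.135)
```

```text
t 48.75 p [ 0.4456 -0.1779  0.2648] zyaw -114.4 ydir [ 0.6429 -0.2919 -0.7081] q [-0.476  -0.311   2.1752  0.074   0.4952  1.4698] F [ 0.4246 -0.4237 -0.6347] op 0.228
err tool [-0.0008  0.     -0.0002]
peg base,tip [[252.4, 84.2], [252.4, 81.6]] eye exp [[252.8, 108.2]]
```

View pics/w22.png

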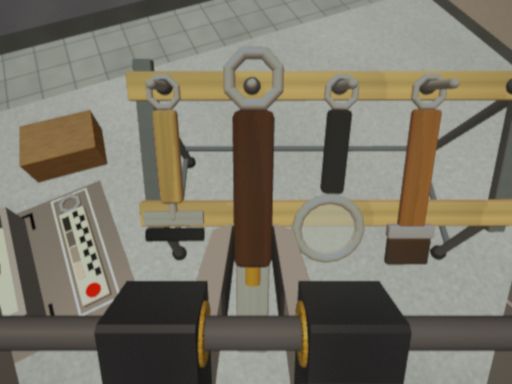

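Run:
```python
from h import *
s=arm.state();R=q2R(s['tcp_rot']);c=cam("wrist")
for x in(-.085,-.09,-.095): print(x,proj(c,s['tool_pos']+R@np.array([x,-.004,0])))
e=s['tool_pos']+R@np.array([-.090,-.004,0])
print('peg tip in tool',R.T@(rk(3,0,.045)-s['tool_pos']),R.T@(rk(3,0,.0)-s['tool_pos']))
```

```text
-0.085 [[252.8103  88.1246]]
-0.09 [[252.8149  77.8306]]
-0.095 [[252.8197  67.3665]]
peg tip in tool [-0.0934  0.0895  0.0002] [-0.0935  0.1345  0.0002]
```

Request:
servo_tool(series=[[10,-0.05,4,0,0,0,0],[10,0,2.5,0,0,0,0],[10,0,1.6,0,0,0,0],[10,0,1.6,0,0,0,0],[10,0,1.6,0,0,0,0],[10,0,1.5,0,0,0,0],[10,0,0,0,0,0,0],[10,0,0,0,0,0,0],[40,0,0,0,0,0,0],[40,0,0,0,0,0,0]])

```text
clock: 50.05
tool_pos: [0.5289, -0.2153, 0.1748]
tcp_rot: [-0.126, -0.402, -0.582, 0.696]
force: [0.4, -0.3, 0.6]
opening: 0.387
```

Run:
```python
from h import *
chk('palette','w23',s=.092,hh=.006)
s=arm.state();p=s['tool_pos']
plan([(p+Nw*.02,None,.02),(p+Nw*.12,None,.05),((.39,-.05,.30),Rdown(-100),.06),((.41,.16,.27),Rdown(-96),.06)],40,rot=.18)
```

```text
t 50.05 p [ 0.5289 -0.2153  0.1748] zyaw -114.4 ydir [ 0.6434 -0.2917 -0.7078] q [-0.4634  0.0601  2.0874  0.1275  0.2117  1.4189] F [ 0.3656 -0.3157  0.5524] op 0.387
err tool [0.0001 0.0008 0.    ]
peg base,tip [[252.9, 75.3], [252.9, 67.4]] eye exp [[252.8, 108.2]]
[[40,0,-2,0,0,0,0],[40,0.01,-5,0,0,0,0],[40,0,-5,0.01,0,0,0],[40,0.98,-2.12,-1.87,-0.02,-0.048,-0.156],[40,1.21,-1.92,-1.96,-0.02,-0.047,-0.156],[40,1.4,-1.67,-2.05,-0.019,-0.047,-0.156],[40,1.53,-1.4,-2.16,-0.02,-0.048,-0.156],[40,1.63,-1.12,-2.26,-0.02,-0.048,-0.156],[40,0.42,0.75,-5.26,0,-0.017,-0],[40,0.32,0.75,-5.26,0,-0.018,-0]]
[[40,0.23,0.76,-5.27,0,-0.017,-0],[40,0.14,0.75,-5.27,0,-0.017,-0],[40,0,0,0,0,0,0],[40,0,0,0,0,0,0],[40,0,0,0,0,0,0],[40,0,0,0,0,0,0],[40,0,0,0,0,0,0],[40,0,0,0,0,0,0],[40,0,0,0,0,0,0],[40,0,0,0,0,0,0]]
```

View pics/w23.png

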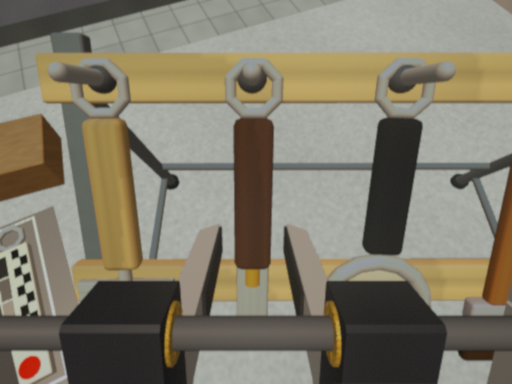

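All three hang. Retreat and move toward the scraper.

Request:
servo_tool(series=[[40,0,-2,0,0,0,0],[40,0,-5,0,0,0,0],[40,0,-5,0,0,0,0],[40,0.98,-2.12,-1.87,-0.02,-0.048,-0.156],[40,1.21,-1.92,-1.96,-0.02,-0.047,-0.156],[40,1.4,-1.67,-2.05,-0.019,-0.047,-0.156],[40,1.53,-1.4,-2.16,-0.02,-0.048,-0.156],[40,1.63,-1.12,-2.26,-0.02,-0.048,-0.156],[40,0.42,0.75,-5.26,0,-0.017,0],[40,0.32,0.75,-5.26,0,-0.018,0]])

```text
clock: 51.35
tool_pos: [0.4002, 0.0564, 0.2848]
tcp_rot: [-0.049, 0.049, 0.706, -0.705]
force: [0.7, -0.1, 0.4]
opening: 0.403
```

Request:
servo_tool(series=[[40,0.23,0.76,-5.27,0,-0.017,0],[40,0.14,0.75,-5.27,0,-0.017,0],[40,0,0,-4,0,0,0],[40,0,0,0,0,0,0],[40,0,0,0,0,0,0],[40,0,0,0,0,0,0],[40,0,0,0,0,0,0],[40,0,0,0,0,0,0],[40,0,0,0,0,0,0],[40,0,0,0,0,0,0]])

```text
clock: 52.6
tool_pos: [0.4144, 0.1998, 0.2698]
tcp_rot: [-0.037, 0.037, 0.706, -0.706]
force: [-0.1, -0.2, 0.4]
opening: 0.4
```

Run:
```python
from h import *
st()
f,c=grab("wrist","w24")
cv2.imwrite("pics/w24z.png",cv2.resize(f,None,fx=1.56,fy=1.56,interpolation=cv2.INTER_CUBIC))
```

```text
t 52.6 p [0.4144 0.1998 0.2698] zyaw -96.0 ydir [-0.0004  0.0006 -1.    ] q [0.3692 0.0509 1.6632 0.0007 1.4276 2.0451] F [-0.0883 -0.17    0.4391] op 0.4
```

View pics/w24z.png

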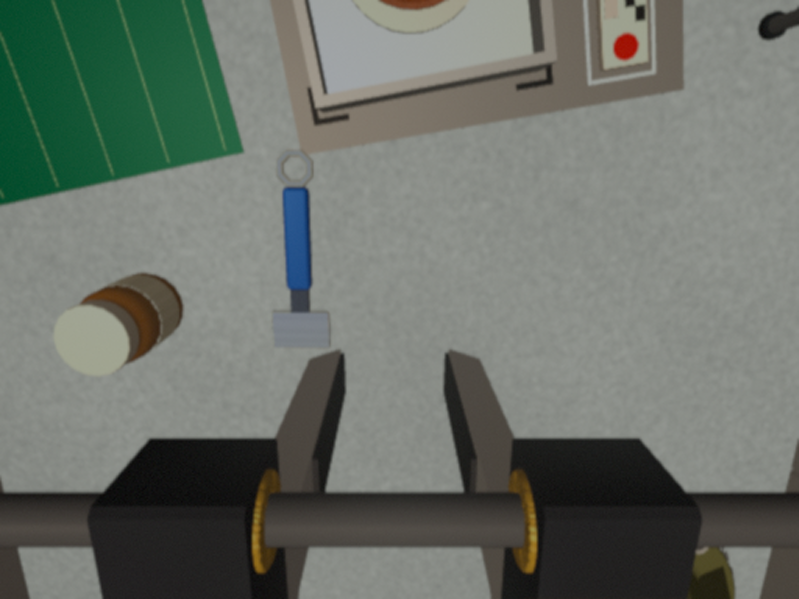

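Run:
```python
from h import *
c=cam("wrist"); Z=lambda p:((p[0]+.5)/1.56-.5,(p[1]+.5)/1.56-.5)
E=onz(c,Z((295,168)),.008)[:2];H=onz(c,Z((299,289.5)),.014)[:2]; d=H-E; n=np.linalg.norm(d); u=d/n
o=E+.075*u; a=np.degrees(np.arctan2(u[1],u[0]))+90
if a>180:a-=360
print(E,n,o,a)
ORG['scraper']=(tuple(o),a,0); pick('scraper')
```

```text
[0.4919 0.2759] 0.10385772419800522 [0.4174 0.2843] -96.4518070127715
[[40,0.15,5,-2.11,0,0.002,0],[40,0.15,4.99,-2.1,0,0.002,0],[40,0.15,5,-2.1,0,0.002,0],[40,0.16,5,-2.11,0.001,0.001,0],[40,-0,1.66,-0,0,0,0],[40,-0,1.66,-0,0,0,0],[40,-0,1.67,-0,0,0,0],[40,-0,1.66,-0,0,0,0],[40,0,0,0,0,0,0],[40,0,0,0,0,0,0]]
```

Request:
servo_tool(series=[[40,0.15,5,-2.11,0,0.002,0],[40,0.15,4.99,-2.1,0,0.002,0],[40,0.15,5,-2.1,0,0.002,0],[40,0.16,5,-2.11,0,0.001,0],[40,0,1.66,0,0,0,0],[40,0,1.66,0,0,0,0],[40,0,1.67,0,0,0,0],[40,0,1.66,0,0,0,0],[40,0,0,0,0,0,0],[40,0,0,0,0,0,0]])

```text
clock: 53.9
tool_pos: [0.4177, 0.2845, 0.0039]
tcp_rot: [-0.04, 0.04, 0.706, -0.706]
force: [-0.1, -0.8, 0.4]
opening: 0.399
```

Run:
```python
from h import *
st()
f,c=grab("wrist","w25")
```

```text
t 53.9 p [0.4177 0.2845 0.0039] zyaw -96.4 ydir [ 0.0002  0.0009 -1.    ] q [0.525  0.4721 1.8143 0.0009 0.8546 2.2075] F [-0.0828 -0.784   0.3719] op 0.399
```

View pics/w25.png

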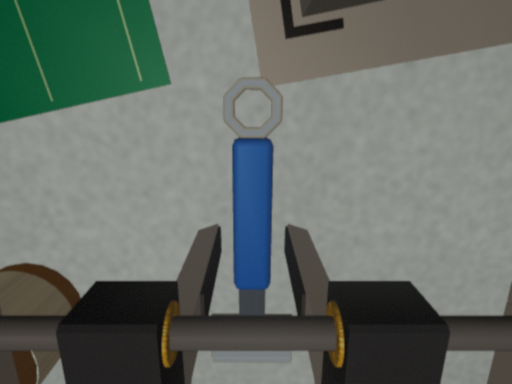

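Run:
```python
from h import *
s=arm.state(); p=s['tool_pos']; t=rk(0,.077,.15); print(t)
plan([(p+[0,0,.10],None,.05),((.36,-.05,.32),Rdown(-103),.06),(t,Rrack,.06)],10)
```

```text
[ 0.3473 -0.3966  0.2866]
[[10,-0,-5,-0.01,0,0,0],[10,-0,-5,-0,0,0,0],[10,0.28,-3.09,4.84,0,0.016,-0],[10,0.21,-3.09,4.84,0,0.017,-0],[10,0.12,-3.09,4.84,0.001,0.016,-0],[10,0.05,-3.09,4.85,-0,0.017,-0],[10,-0.04,-3.08,4.85,-0,0.016,-0],[10,-0.11,-3.09,4.85,0,0.016,-0],[10,-0.2,-3.08,4.84,0,0.017,-0],[10,-1.09,0.56,5.68,0.013,0.031,0.13]]
[[10,-1.19,0.77,5.63,0.013,0.031,0.131],[10,-1.24,1.01,5.58,0.013,0.032,0.13],[10,-1.27,1.25,5.53,0.013,0.031,0.131],[10,-1.26,1.48,5.47,0.013,0.031,0.13],[10,-1.22,1.72,5.41,0.013,0.031,0.13],[10,0,0,0,0,0,0],[10,0,0,0,0,0,0],[10,0,0,0,0,0,0],[10,0,0,0,0,0,0],[10,0,0,0,0,0,0]]
```

Request:
servo_tool(series=[[10,0,0,0,0,0,0],[10,0,0,0,0,0,0],[10,0,0,0,0,0,0],[10,0,-5,0,0,0,0],[10,0,-5,0,0,0,0],[10,0.28,-3.09,4.84,0,0.016,0],[10,0.21,-3.09,4.84,0,0.017,0],[10,0.12,-3.09,4.84,0,0.016,0],[10,0.05,-3.09,4.85,0,0.017,0],[10,-0.04,-3.08,4.85,0,0.016,0]], squeeze=50)

```text
clock: 55.2
tool_pos: [0.3756, 0.044, 0.2587]
tcp_rot: [-0.069, 0.069, 0.704, -0.704]
force: [0.7, 0.1, -1.2]
opening: 0.228
```

Request:
servo_tool(series=[[10,-0.11,-3.09,4.85,0,0.016,0],[10,-0.2,-3.08,4.84,0,0.017,0],[10,-1.09,0.56,5.68,0.013,0.031,0.13],[10,-1.19,0.77,5.63,0.013,0.031,0.131],[10,-1.24,1.01,5.58,0.013,0.032,0.13],[10,-1.27,1.25,5.53,0.013,0.031,0.131],[10,-1.26,1.48,5.47,0.013,0.031,0.13],[10,-1.22,1.72,5.41,0.013,0.031,0.13],[10,0,0,0,0,0,0],[10,0,0,0,0,0,0]])

```text
clock: 56.45
tool_pos: [0.3471, -0.3964, 0.2856]
tcp_rot: [-0.126, -0.401, -0.582, 0.696]
force: [-0.2, -0.1, -1.4]
opening: 0.228
```

Run:
```python
from h import *
chk('scraper','w26',hh=.15)
plan([(rk(0,.077,.085),Rrack,.05)],10)
```

```text
t 56.45 p [ 0.3471 -0.3964  0.2856] zyaw -114.3 ydir [ 0.6426 -0.2904 -0.709 ] q [-1.1732 -0.138   1.9909  0.7292  0.8045  0.4338] F [-0.2234 -0.1174 -1.3619] op 0.228
err tool [-0.0009 -0.0005  0.0001]
peg base,tip [[252.9, 100.8], [252.9, 101.1]] eye exp [[252.8, 108.2]]
[[10,-0.02,3.23,0.03,0,0.001,0.001],[10,-0.02,3.24,0.03,0.001,0,0.001],[10,0,0,0,0,0,0],[10,0,0,0,0,0,0],[10,0,0,0,0,0,0],[10,0,0,0,0,0,0],[10,0,0,0,0,0,0],[10,0,0,0,0,0,0],[10,0,0,0,0,0,0],[10,0,0,0,0,0,0]]
```

View pics/w26.png

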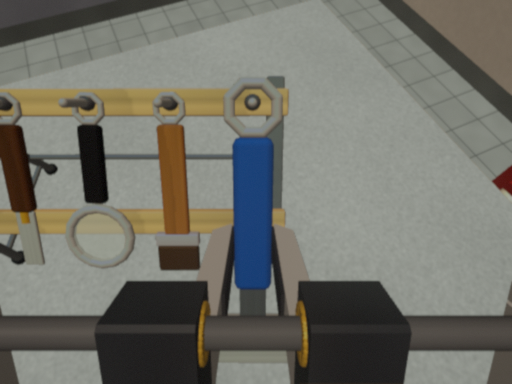

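Request:
servo_tool(series=[[10,-0.05,4.5,0,0,0,0.001],[10,0,3.4,0,0,0,0],[10,0,1.7,0,0,0,0],[10,0,1.6,0,0,0,0],[10,0,1.6,0,0,0,0],[10,0,1.5,0,0,0,0],[10,0,0,0,0,0,0],[10,0,0,0,0,0,0],[40,0,0,0,0,0,0],[40,0,0,0,0,0,0]])

```text
clock: 57.75
tool_pos: [0.4395, -0.4387, 0.1855]
tcp_rot: [-0.127, -0.402, -0.581, 0.696]
force: [-0.3, 0.3, 0.4]
opening: 0.387
```

Run:
```python
from h import *
chk('scraper','w27',hh=.006)
```

```text
t 57.75 p [ 0.4395 -0.4387  0.1855] zyaw -114.3 ydir [ 0.6443 -0.292  -0.7068] q [-1.0177  0.1887  1.9108  0.8986  0.5289  0.3001] F [-0.3295  0.2802  0.3598] op 0.387
err tool [ 0.0002  0.0009 -0.0004]
peg base,tip [[252.2, 104.4], [252.0, 105.8]] eye exp [[252.8, 108.2]]
```

View pics/w27.png

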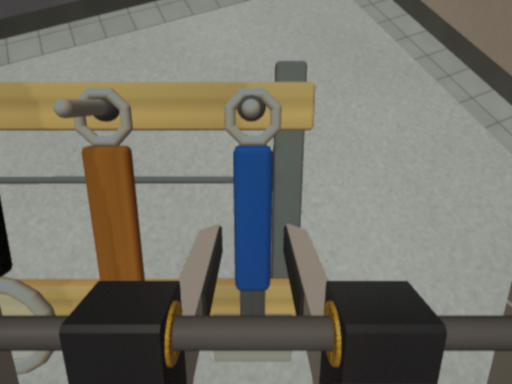

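Run:
```python
from h import *
s=arm.state();p=s['tool_pos']
plan([(p+Nw*.02,None,.02),(p+Nw*.14,None,.05),((.36,-.15,.36),Rdown(-105),.06),((.50,.08,.30),Rdown(-86.7),.06)],40,rot=.18)
```

```text
[[40,-0,-2,0,0,0,0],[40,-0,-4,0,0,0,0],[40,-0,-4,0,0,0,0],[40,-0,-4,0,0,0,0],[40,0.23,-2.38,-4.6,-0.013,-0.031,-0.157],[40,0.46,-2.26,-4.65,-0.013,-0.031,-0.157],[40,0.66,-2.12,-4.69,-0.013,-0.031,-0.156],[40,0.82,-1.93,-4.74,-0.013,-0.03,-0.157],[40,0.98,-1.74,-4.79,-0.013,-0.031,-0.157],[40,-1.51,1.2,-5.17,0,-0.064,0]]
[[40,-1.84,1.2,-5.06,0,-0.064,0],[40,-2.17,1.21,-4.93,0,-0.064,0],[40,-2.47,1.2,-4.78,0,-0.064,0],[40,-2.77,1.2,-4.62,0,-0.064,0],[40,0,0,0,0,0,0],[40,0,0,0,0,0,0],[40,0,0,0,0,0,0],[40,0,0,0,0,0,0],[40,0,0,0,0,0,0],[40,0,0,0,0,0,0]]
```

Request:
servo_tool(series=[[40,0,-2,0,0,0,0],[40,0,-4,0,0,0,0],[40,0,-4,0,0,0,0],[40,0,-4,0,0,0,0],[40,0.23,-2.38,-4.6,-0.013,-0.031,-0.157],[40,0.46,-2.26,-4.65,-0.013,-0.031,-0.157],[40,0.66,-2.12,-4.69,-0.013,-0.031,-0.156],[40,0.82,-1.93,-4.74,-0.013,-0.03,-0.157],[40,0.98,-1.74,-4.79,-0.013,-0.031,-0.157],[40,-1.51,1.2,-5.17,0,-0.064,0]])

```text
clock: 59.05
tool_pos: [0.3888, -0.1044, 0.3485]
tcp_rot: [0.067, -0.072, -0.704, 0.704]
force: [1.1, -1.2, -1.0]
opening: 0.402
```

Request:
servo_tool(series=[[40,-1.84,1.2,-5.06,0,-0.064,0],[40,-2.17,1.21,-4.93,0,-0.064,0],[40,-2.47,1.2,-4.78,0,-0.064,0],[40,-2.77,1.2,-4.62,0,-0.064,0],[40,0,0,0,0,0,0],[40,0,0,0,0,0,0],[40,0,0,0,0,0,0],[40,0,0,0,0,0,0],[40,0,0,0,0,0,0],[40,0,0,0,0,0,0]])

```text
clock: 60.3
tool_pos: [0.5002, 0.0781, 0.2997]
tcp_rot: [-0.023, 0.018, -0.707, 0.707]
force: [0.1, 0.3, 0.5]
opening: 0.402
```

Run:
```python
from h import *
st()
f,c=grab("wrist","w28")
cv2.imwrite("pics/w28z.png",cv2.resize(f[0:300],None,fx=1.56,fy=1.56,interpolation=cv2.INTER_CUBIC))
f,_=grab("scene","s9"); cv2.imwrite("pics/s9b.png",cv2.resize(f[130:290,110:420],None,fx=2.5,fy=2.5,interpolation=cv2.INTER_CUBIC))
```

```text
t 60.3 p [0.5002 0.0781 0.2997] zyaw -86.7 ydir [ 0.0068 -0.0002 -1.    ] q [ 0.083   0.1404  1.4976 -0.0008  1.4967  1.5956] F [0.146  0.2899 0.4625] op 0.402
```

View pics/w28z.png

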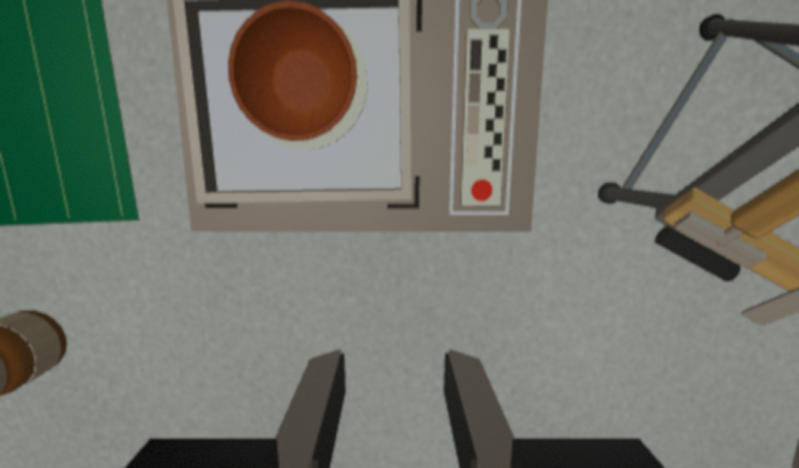

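View pics/s9b.png

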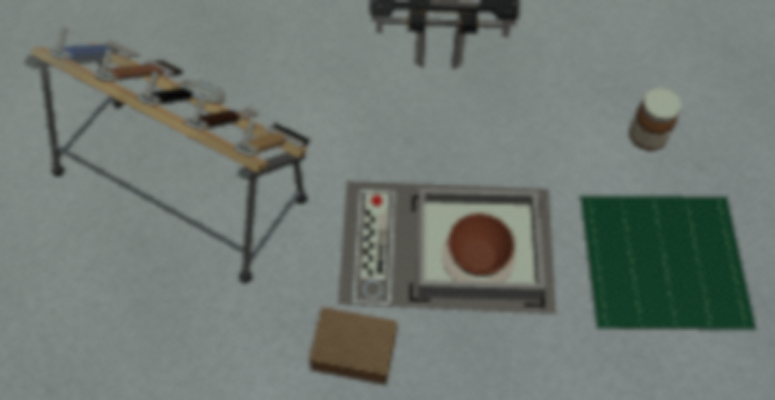

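Request:
servo_tool(series=[[40,-4,-4,-2,0,0,0],[40,-4,-4,-2,0,0,0],[40,-2,0,0,0,0,0],[40,0,0,0,0,0,0],[40,0,0,0,0,0,0],[40,0,0,0,0,0,0],[40,0,0,0,0,0,0],[40,0,0,0,0,0,0],[40,0,0,0,0,0,0],[40,0,0,0,0,0,0]])

```text
clock: 61.65
tool_pos: [0.5971, 0.1241, 0.3802]
tcp_rot: [-0.023, 0.018, -0.707, 0.707]
force: [0.3, -0.1, -0.3]
opening: 0.4
```

Run:
```python
from h import *
st()
f,c=grab("wrist","w29")
cv2.imwrite("pics/w29z.png",cv2.resize(f[10:210,90:350],None,fx=3,fy=3,interpolation=cv2.INTER_CUBIC))
```

```text
t 61.65 p [0.5971 0.1241 0.3802] zyaw -86.6 ydir [ 0.0066 -0.0002 -1.    ] q [ 0.1454  0.3847  1.0138 -0.0012  1.7366  1.6574] F [ 0.2862 -0.1109 -0.2719] op 0.4
```

View pics/w29z.png

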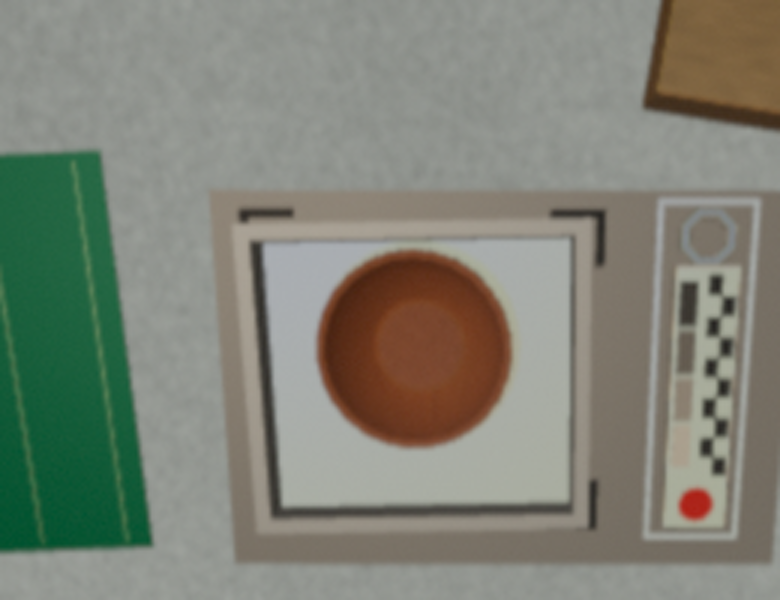

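Run:
```python
from h import *
c=cam("wrist"); Z=lambda p:((p[0]+.5)/3-.5+90,(p[1]+.5)/3-.5+10)
q=lambda p,z:onz(c,Z(p),z)[:2]
print('tray');rect(*[q(p,.045) for p in((233,224),(593,218),(258,534),(588,527))])
print('strip');rect(*[q(p,0) for p in((659,200),(759.5,200),(644,537),(735,537))])
print('scale');rect(*[q(p,.01) for p in((677,266),(741,266),(663,527),(725,527))])
a=[q(p,0) for p in((240,211),(605,211),(596,528))]
ang=lambda d:np.degrees(np.arctan2(d[1],d[0]))
print('angles far yaw',ang(a[0]-a[1])-90,'right',ang(a[1]-a[2]),'ctr',(a[0]+a[2])/2,np.linalg.norm(a[0]-a[1]),np.linalg.norm(a[1]-a[2]))
g=[q(p,0) for p in((211,190),(237,561),(772,561))]; print('sheet yaw',ang(g[0]-g[1]),ang(g[1]-g[2])-90)
```

```text
tray
rect [0.6201 0.1625] lx 0.1598068238816948 ly 0.17978456263733333 yaw 4.165687151844114 4.477120916543908
strip
rect [0.6281 0.0067] lx 0.18852578111606558 ly 0.0541225749746892 yaw 3.281449364766226 3.3971071120602176
scale
rect [0.6153 0.006 ] lx 0.14546588433933033 ly 0.03527102912472215 yaw 3.4053939037745042 3.3966391887520286
angles far yaw 3.3996941882708143 right 3.495667315832903 ctr [0.6189 0.1613] 0.19795848545569658 0.17738566494895727
sheet yaw 3.339689670992394 3.393896348550598
```

Run:
```python
from h import *
a=np.radians(4.3); g=np.array([.6201,.1625])-.0755*np.array([np.cos(a),np.sin(a)]); print(g)
plan([((g[0]-.04,g[1],.30),Rdown(-40),.06),((*g,.09),Rdown(4.3),.05),((*g,.024),None,.017)],36,rot=.18)
```

```text
[0.5448 0.1568]
[[36,1.82,1.59,-0.76,-0.001,-0.163,-0.001],[36,1.66,1.6,-1.05,-0,-0.163,-0.001],[36,1.48,1.59,-1.3,-0.001,-0.162,-0.002],[36,1.24,1.6,-1.52,-0.001,-0.163,-0.001],[36,0.98,1.6,-1.7,-0,-0.163,-0.001],[36,-0.51,4.2,0.61,-0,-0.155,0],[36,-0.42,4.2,0.69,-0,-0.154,0],[36,-0.3,4.2,0.74,-0,-0.155,0],[36,-0.19,4.2,0.78,-0,-0.155,0],[36,-0.07,4.21,0.79,-0,-0.154,0]]
[[36,0,1.65,0,0,0,0],[36,0,1.65,0,0,0,0],[36,0,1.65,0,0,0,0],[36,0,1.65,0,0,0,0],[36,0,0,0,0,0,0],[36,0,0,0,0,0,0],[36,0,0,0,0,0,0],[36,0,0,0,0,0,0],[36,0,0,0,0,0,0],[36,0,0,0,0,0,0]]
```

Request:
servo_tool(series=[[36,1.82,1.59,-0.76,0,-0.163,0],[36,1.66,1.6,-1.05,0,-0.163,0],[36,1.48,1.59,-1.3,0,-0.162,0],[36,1.24,1.6,-1.52,0,-0.163,0],[36,0.98,1.6,-1.7,0,-0.163,0],[36,-0.51,4.2,0.61,0,-0.155,0],[36,-0.42,4.2,0.69,0,-0.154,0],[36,-0.3,4.2,0.74,0,-0.155,0],[36,-0.19,4.2,0.78,0,-0.155,0],[36,0,0,0,0,0,0]])

```text
clock: 62.95
tool_pos: [0.537, 0.1564, 0.1296]
tcp_rot: [-0.48, 0.479, -0.519, 0.52]
force: [0.5, 0.4, 0.9]
opening: 0.362
```

Run:
```python
from h import *
st(); g=(.5448,.1568)
plan([((*g,.09),Rdown(4.3),.05),((*g,.024),None,.017)],36,rot=.18)
```

```text
t 62.95 p [0.537  0.1564 0.1296] zyaw -4.6 ydir [ 0.0015 -0.0014 -1.    ] q [ 0.2188  0.3922  1.5812 -0.0018  1.1671  0.2998] F [0.5272 0.3858 0.9307] op 0.362
[[36,-0.1,3.96,0.77,-0.001,-0.155,0.001],[36,-0,1.65,-0,0,0,0],[36,-0,1.65,-0,0,0,0],[36,-0.01,1.65,-0,0,0,0],[36,0,1.65,-0,0,0,0],[36,0,0,0,0,0,0],[36,0,0,0,0,0,0],[36,0,0,0,0,0,0],[36,0,0,0,0,0,0],[36,0,0,0,0,0,0]]
```

Request:
servo_tool(series=[[36,-0.1,3.96,0.77,0,-0.155,0],[36,0,1.65,0,0,0,0],[36,0,1.65,0,0,0,0],[36,0,1.65,0,0,0,0],[36,0,1.65,0,0,0,0],[36,0,0,0,0,0,0],[0,0,0,0,0,0,0],[0,0,0,0,0,0,0],[0,0,0,0,0,0,0],[0,0,0,0,0,0,0]], squeeze=45)

```text
clock: 64.2
tool_pos: [0.5464, 0.1572, 0.0269]
tcp_rot: [0.52, -0.517, 0.479, -0.482]
force: [-3.6, -0.3, 6.8]
opening: 0.081
```

Run:
```python
from h import *
st(); s=arm.state()
a=np.radians(3.2); t=np.array([.6194,.1614])-.0755*np.array([np.cos(a),np.sin(a)]); print(t)
plan([((*t,.0243),Rdown(3.2),.002)],0,rot=.006)
```

```text
t 64.2 p [0.5464 0.1572 0.0269] zyaw 4.3 ydir [ 0.0062 -0.0002 -1.    ] q [ 0.2164  0.5443  1.627  -0.0019  0.9643  0.1417] F [-3.5792 -0.2533  6.7984] op 0.081
[0.544  0.1572]
[[0,-0.01,0.06,-0.06,-0.002,0.005,0],[0,-0,0.07,-0.06,-0.001,0.005,0],[0,-0.01,0.06,-0.06,-0.002,0.005,0],[0,0,0.07,-0.06,-0.001,0.005,0.001],[0,0,0,0,0,0,0],[0,0,0,0,0,0,0],[0,0,0,0,0,0,0],[0,0,0,0,0,0,0],[0,0,0,0,0,0,0],[0,0,0,0,0,0,0]]
```

Request:
servo_tool(series=[[0,0,0,-0.06,0,0.005,0],[0,0,0,-0.06,0,0.005,0],[0,0,0,-0.06,0,0.005,0],[0,0,0,-0.06,0,0.005,0],[0,0,0,0,0,0,0],[0,0,0,0,0,0,0],[36,0,0,0,0,0,0],[36,0,0,0,0,0,0],[36,0,0,0,0,0,0],[36,0,-1,0,0,0,0]])

```text
clock: 65.45
tool_pos: [0.5436, 0.1568, 0.0361]
tcp_rot: [0.515, -0.513, 0.484, -0.487]
force: [-0.5, -0.3, 0.3]
opening: 0.36
```

Request:
servo_tool(series=[[36,0,-2,0,0,0,0],[36,0,-4,0,0,0,0],[36,0,-5,0,0,0,0],[36,0,-6,0,0,0,0],[36,0,-6,0,0,0,0],[36,-2,-6,-2,0,0,0],[36,-3,-6,0,0,0,0],[36,-3,-2,0,0,0,0],[36,0,0,0,0,0,0],[36,0,0,0,0,0,0]])

```text
clock: 66.7
tool_pos: [0.5185, 0.232, 0.3979]
tcp_rot: [0.515, -0.513, 0.484, -0.487]
force: [0.5, 0.1, 0.1]
opening: 0.359
```

Run:
```python
from h import *
st()
f,c=grab("wrist","w30")
cv2.imwrite("pics/w30a.png",f)
```

```text
t 66.7 p [0.5185 0.232  0.3979] zyaw 3.2 ydir [ 0.0053 -0.0009 -1.    ] q [ 0.3576  0.282   1.1089 -0.0027  1.7461  0.3014] F [0.463  0.0637 0.0577] op 0.359
```

View pics/w30a.png

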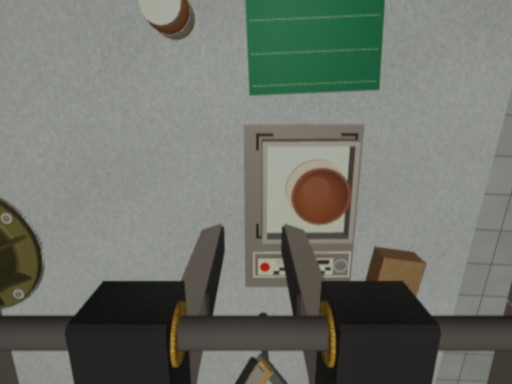

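Run:
```python
from h import *
f=np.load("pics/w30.npy"); cv2.imwrite("pics/w30z.png",cv2.resize(f[118:258,238:372],None,fx=5,fy=4.2,interpolation=cv2.INTER_CUBIC))
```

```text
(no output)
```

View pics/w30z.png

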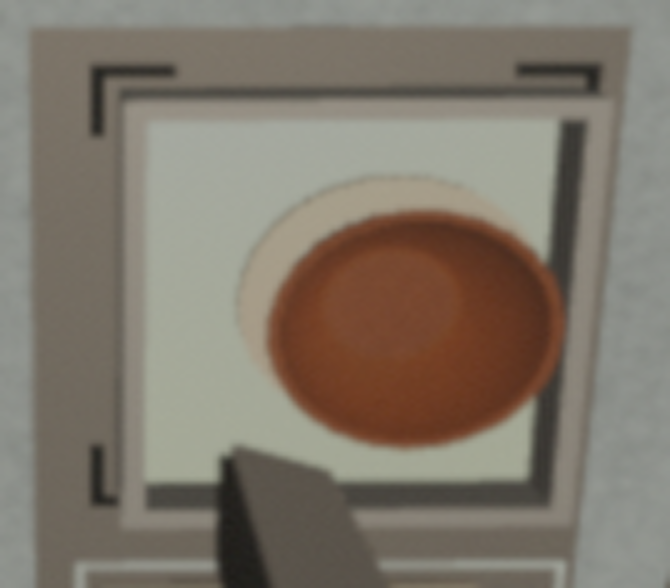

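Run:
```python
from h import *
c=cam("wrist"); Z=lambda p:((p[0]+.5)/5-.5+238,(p[1]+.5)/4.2-.5+118)
q=lambda p,z:onz(c,Z(p),z)[:2]
print('tray');rect(*[q(p,.045) for p in((613,97),(573,526),(123,102),(122,526))])
i=q((91,66),0);j=q((600,66),0);k=q((93,504),0); ang=lambda d:np.degrees(np.arctan2(d[1],d[0]))
print('angle yaw',ang(j-i),ang(i-k)-90,'ctr',(j+k)/2,np.linalg.norm(j-i),np.linalg.norm(i-k))
b=q((117,90),0); print('base NL',b)
```

```text
tray
rect [0.6203 0.162 ] lx 0.15986693900536983 ly 0.17956062833243455 yaw 3.4592257618871636 3.7122018234826792
angle yaw 3.172887620727011 3.584018468295156 ctr [0.62   0.1614] 0.17843552212549932 0.19754529246519212
base NL [0.5345 0.2456]
```

Run:
```python
from h import *
f,_=grab("top","t9"); cv2.imwrite("pics/t9z.png",cv2.resize(f[110:290,170:440],None,fx=2.9,fy=2.9,interpolation=cv2.INTER_CUBIC))
```

```text
(no output)
```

View pics/t9z.png

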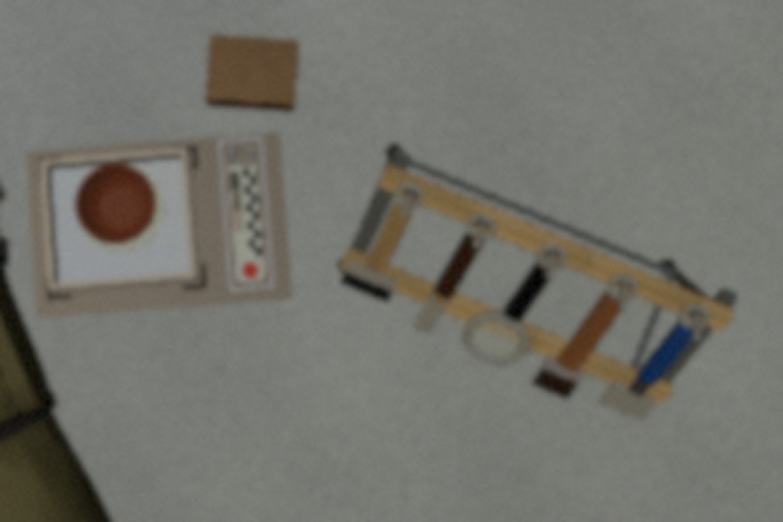

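The picture shows the tray inside its angles, the scale in its strip, and five items on the rack, one to a peg. The gripper is well clear of everything.

```bash
python3 -c "
from station import arm
print(arm.sign_off())"
```

```text
the job is handed in; nothing more can be done
None
```

The job is done and handed in at about 67 s of the 210 s. The sign-off itself gives no verdict.

**Tray:** I slid it by its near wall into the corner angles. It was later knocked about 4 cm aside, which also pushed the scraper a little, so I slid it back. A check then showed it about 0.9° off square, and I corrected that. The last measurement put it within about 1 mm of the centre of the angles, and about 0.2° from square.

**Scale:** I took it off peg 3 and laid it flat, chequers up, in the outlined strip. It tipped in the grip on the way and landed 14 mm too far along, so I gripped it again and slid it into place. The last measurement put it within about 1 mm of the mark and square to the strip.

**Tools:** All four were on the table and now hang by their eyes, heads down:

| Peg | Hanging on it |
|---|---|
| 0 | scraper |
| 1 | hand brush, left where it was |
| 2 | magnifier |
| 3 | palette knife |
| 4 | roller |

The wrist pictures after each release and the last overhead picture show one item on each peg. I left the jar and carton alone. The robot was clear of everything at hand-in, and no final check failed.

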